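# Comb the rods into the V-groove tray and take their hardness readings

### The job

Comb the jumbled rods with the rake, across the grooves, until every rod lies fully home in a groove of the V-groove tray, then stand the rake back on its teeth in its shallow tray. Take the hardness probe and press its sprung tip in gently, at least halfway and for a good second each time: first near the middle of the round reference block, then on the bright middle band of every rod from the shortest to the longest, as on the record sheet, and last on the reference block again, to check that the probe has not drifted. Never touch the rods with the gripper, leave the other things on the bench alone, and finish with the probe home in its holder and all rods still in their grooves.

Things in the scene. Friction and masses are not known exactly. Their poses are not given: they have to be found in the camera images.
- vtray: fixed steel tray, 252 (y) x 186 mm (x), with eleven straight V grooves along its x axis, 22 mm apart: at y = -110, -88, .. 0 .. 88, 110 mm. Origin on the bench under its middle. The crests between the grooves stand 23 mm over the bench. Side lips at y = -123 and 123 mm (inner faces) are 30 mm high; walls across the groove ends, inner faces at x = -90 and 90 mm, are 36 mm high
- rake: rake (comb), 130 mm wide along x: aluminium bar with seven plate teeth below (27 mm long, 26 mm deep along y), upright flat black grip above (46 mm along x, 16 mm thick along y, top 115 mm over the tooth tips). Origin at the tooth tips, under the middle; z up along the grip. 0.2 kg. Stands on its teeth in the shallow tray. None while held
- rake_grip (a point): the place to hold the rake, mid-grip, 85 mm over the tooth tips (axes as the rake's); None while held. Rods that the teeth push along the tray's y axis turn parallel to the rake, roll over the crests and drop into the next free groove, if the tooth tips run 2 to 4 mm over the crests (rods that are home stand 1 mm over the crests)
- rake_tray: the rake's place: fixed shallow plain tray, 130 mm (x) by 200 mm (y), rim 17 mm high, 3 mm thick; inner floor 124 by 194 mm, 3 mm over the bench. Origin on the bench under its middle. The rake stands in it with its width along the tray's y axis
- probe: hardness probe, upright. Heights over its tip: grip 66 to 142 mm (30 mm along x, 24 mm along y), flange of 36 mm diameter 60 to 66 mm, steel shaft of 18 mm diameter 20 to 60 mm, below it a cone and the sprung tip. Origin at the relaxed tip, z up. 0.16 kg. Stands in the holder, flange on the holder's top. None while held
- probe_grip (a point): the place to hold the probe, in the middle of its grip, 105 mm over the tip (axes as the probe's). None while held
- probe_tip (a point): end of the probe's tip, a flat-ended pin of 8 mm diameter. None while held
- probe_plunger (a joint): how far the sprung tip is pressed in, 0 to 0.008 m ; the spring pushes back with 1.4 N at first and 0.9 N more for each mm. A reading is taken at 3.5 N, 2.4 mm in; halfway in is a safe reading
- holder_mouth (a point): top of the probe's fixed holder (block 62 x 62 mm, 66 mm high, on a foot plate 84 x 84 mm): middle of its round hole, 23 mm wide, open to 6 mm over the bench, mouth bevelled 3 mm. With the probe home its grip point is 45 mm over this point and its tip 6 mm over the bench
- block_top (a point): middle of the top face of the loose round steel hardness reference block, 64 mm in diameter, 12 mm high, lying on the bench
- rod_1: heat-treated steel rod, dark, slippery, 12 mm in diameter, 80 mm long (shortest of the set), with a bright ground band 16 mm wide round its middle. Origin at its centre, on its axis; x along the axis. Its axis is 18 mm over the bench (top at 24 mm) when home in a groove, 28 to 29 mm when it lies on crests. None if absent in this run
- rod_2: heat-treated steel rod, dark, slippery, 12 mm in diameter, 95 mm long (second shortest of the set), with a bright ground band 16 mm wide round its middle. Origin at its centre, on its axis; x along the axis. Its axis is 18 mm over the bench (top at 24 mm) when home in a groove, 28 to 29 mm when it lies on crests. None if absent in this run
- rod_3: heat-treated steel rod, dark, slippery, 12 mm in diameter, 110 mm long (middle of the set), with a bright ground band 16 mm wide round its middle. Origin at its centre, on its axis; x along the axis. Its axis is 18 mm over the bench (top at 24 mm) when home in a groove, 28 to 29 mm when it lies on crests. None if absent in this run
- rod_4: heat-treated steel rod, dark, slippery, 12 mm in diameter, 125 mm long (second longest of the set), with a bright ground band 16 mm wide round its middle. Origin at its centre, on its axis; x along the axis. Its axis is 18 mm over the bench (top at 24 mm) when home in a groove, 28 to 29 mm when it lies on crests. None if absent in this run
- rod_5: heat-treated steel rod, dark, slippery, 12 mm in diameter, 140 mm long (longest of the set), with a bright ground band 16 mm wide round its middle. Origin at its centre, on its axis; x along the axis. Its axis is 18 mm over the bench (top at 24 mm) when home in a groove, 28 to 29 mm when it lies on crests. None if absent in this run
- loupe: pocket loupe lying on the bench, 34 x 77 x 13 mm: a bystander, to be left alone. Origin under its middle
- screwdriver: screwdriver lying on the bench, 181 mm long: a bystander, to be left alone. Origin under its middle
- marker: marker pen lying on the bench, 135 mm long: a bystander, to be left alone. Origin under its middle
- furnace_cabinet: bench furnace, a fixed box taller than 0.3 m behind the left half of the bench: its front face is about 0.52 m ahead of the robot and its right face about 0.15 m to the robot's left. Keep clear of it
- ref_block: the same reference block, origin at the middle of its underside
Things that resemble listed ones, but are neither listed nor needed, are in the scene too. Leave any green look-alike of the rod_1 alone.

How it is judged:
By the outcome, as a careful person would: the job done as asked, in the order asked, and still so for the second after the job is handed in, with the robot touching nothing.
Of rod_1, rod_2, rod_3, rod_4, rod_5 only 3 to 5 are there at a start; the rules pass over those that are not, and their reading is None.
At some moment in a run one of ref_block, rod_1, rod_2, rod_3, rod_4, rod_5 may be knocked a few centimetres aside while the robot is not near it.
It also fails if it takes over 210 s, if anything falls off the work surface, if the arm or the gripper's body presses on something with over 40 N, if the wrist force passes 120 N, or if a joint passes its speed limit or range.

### The arm

A 6-joint arm with a two-finger parallel gripper is mounted at the origin on a cart in front of the work surface, level with it; the furniture and walls round the work are solid. World frame = base frame: x ahead of the robot, y to its left, z up, the work surface at z = 0. Lengths are in m, angles in rad, forces in N, time in s.
With the tool pointing down it reaches from about 0.325 to 0.775 m from the base axis. Payload 5.5 kg.
Tool frame: the origin (TCP) lies on the centre line of the jaws, within the pads' length; the fingertips stand env.tip_extent ahead of it and the grasp point (between the pads) lies 2 mm behind it (env.tip_extent is the distance from the TCP to the fingertips, in m); z points along the fingers, y is the direction in which the jaws open and shut (so a half turn about z gives the same grasp; the last joint's range is limited). The gripper opens to 88 mm and grips with 3 to 60 N. Pads are 20 mm wide; open, the fingers measure 115 mm over their backs; the gripper's body (75 mm by 178 mm) begins 61 mm behind the grasp point.
Start: joints at [1.194, 0.091, 1.231, -0, 1.82, -0.057], TCP at [0.189, 0.57, 0.24] pointing down, gripper open.
Joint ranges: [-2.87, 2.87], [-0.86, 2.18], [0.17, 2.46], [-1.51, 4.65], [0.06, 2.69], [-2.65, 2.65]. Speed limits (rad/s): [2.57, 2.57, 3.01, 3.14, 3.14, 3.14].

### API

Orientations are given as a rotation vector (axis times angle).
In Python, from cell import env, snapshot, calibration, job_done, spot_in, tip_of gives the robot as it stands.
- The arm moves only by the tool drive_tool, never from a script. Its argument "plan" is text: rows parted by semicolons, each of 5 numbers parted by spaces: the finger opening in mm, from 0 to 87.8, then the shift along the tool's x, y, z in mm, then the turn about the tool's z in rad. A call has 1 to 12 rows; each row is the pose to reach, as a shift and turn from the pose measured when the call began, along the tool's axes at that moment; what a row does not reach only later rows make up. A row lasts 1/8 s, in which the tool goes at most 62.5 mm and 10.7 degrees, less where a joint would pass 70% of its speed; a pose out of reach is approached as far as the arm can. A call with a gripper value outside its range is refused whole. The fingers move at their own pace and stop on an object; "squeeze" is the grip in N (left out, the last holds). Time passes only in rows, so rows that repeat a pose let the fingers close. It gives the time, the measured TCP pose, the force and the opening at its end, in the units of the state.
- env.sense(): the state, without advancing time (a new reading comes with each control period).
- snapshot(name): name is "side" or "top"; returns (picture, depth): 400x640x3 uint8, red, green, blue; 400x640 float32, m along the optical axis (not along the pixel's ray), 0 where there is no reading.
- calibration(name): a dict with "camera_matrix" (3x3 intrinsics, pixels), "eye" and "attitude" of the camera in the world. Camera axes: x right, y down, z forward; pixel columns grow to the right and rows downward; lengths in m; the calibration is good to about 2 mm. A picture is of the moment at which its call begins. calibration takes no time and is no camera call.
- job_done(): hands the job in, once; it reports no verdict.
Trained networks look in the newest picture that a camera, given by its name, has taken for a name from the list of things; names that differ only in an ending like _2 or _b are one class to them, and where a whole thing is asked for, a point or a joint stands for the part that bears it (a point fixed in the world has none). Each returns a list of dicts, best first, with "conf" (0 to 1); they miss things now and then, are a little off and sometimes report something else, mostly with a low value. They report only what shows in the picture. A call takes as long as a camera call. They do not tell look-alikes from the thing itself.
- spot_in(camera, query): "rect" ([left, top, right, bottom] in pixels, round what is visible of it).
- tip_of(camera, query): "uv" ([column, row] in pixels: a listed point, or the origin of a listed thing).
The state is a dict: "clock": time; "q": joint angles; "qd": joint speeds; "joint_torque": joint torques, N m; "position": TCP position; "ee_rot": TCP orientation; "ft_force": force on the tool from outside, world axes, zero at the start; "wrist_torque": the same for the moment, N m; "finger_gap": finger opening in m.
Only numpy, scipy, OpenCV 4.12 (cv2) and the standard library are available. Lean on these libraries where they do the work, as an engineer would, in place of code of your own. Each camera call takes 0.05 s, during which the arm holds its last target. There are 200 camera calls.

## Working session

There is one attempt and no reset: what is moved stays moved. The work goes in short steps, Python scripts to look and compute and a tool call to move; the robot and the scene stay as the last step left them, time stands still between calls to the robot, and variables do not carry over. Pictures are saved under pics/ and viewed, about 12 in all and at most 16, crops included, and the job is handed in when it is done.

Besides the shell and the picture viewer there is one more tool, called after "Emit:" by a JSON object that holds its "api" and its "payload", one argument or row to a line. drive_tool: Moves the arm, as the interface text tells. Its arguments: {"type":"object","properties":{"plan":{"type":"string"},"squeeze":{"type":"number"}},"required":["plan"]}

```bash
ls; mkdir -p pics
cat > h.py <<'E'
import numpy as np, cv2
from cell import env, snapshot, calibration, job_done, spot_in, tip_of
from scipy.spatial.transform import Rotation as R
def cal(n):
    c=calibration(n); K=np.array(c["camera_matrix"]); A=np.array(c["attitude"]); 
    if A.shape!=(3,3): A=R.from_rotvec(A).as_matrix()
    return K,np.array(c["eye"]),A
def ray(n,uv,z):
    K,e,A=cal(n); d=A@np.linalg.solve(K,[uv[0],uv[1],1.]); return e+d*(z-e[2])/d[2]
def pix(n,p):
    K,e,A=cal(n); c=K@(A.T@(np.array(p)-e)); return c[:2]/c[2]
def cloud(n,depth):
    K,e,A=cal(n); v,u=np.mgrid[:400,:640]; r=np.stack([u,v,np.ones_like(u)],-1)@np.linalg.inv(K).T
    P=(r*depth[...,None])@A.T+e; P[depth==0]=np.nan; return P
def save(img,name,box=None,s=1):
    if box: img=img[box[1]:box[3],box[0]:box[2]]
    img=cv2.resize(img,None,fx=s,fy=s,interpolation=cv2.INTER_CUBIC)
    cv2.imwrite('pics/'+name,img[...,::-1])
E
python3 - <<'E'
from h import *
for n in ("top","side"):
    c=calibration(n); print(n,c)
    im,d=snapshot(n); save(im,n+'0.png')
    for q in ["vtray","rake","rake_tray","probe","rod_1","loupe","screwdriver","marker","ref_block"]:
        print(q,[(np.round(x["rect"]).tolist(),round(x["conf"],2)) for x in spot_in(n,q)][:7])
    for q in ["vtray","rake_grip","rake_tray","probe_grip","holder_mouth","block_top"]:
        print(q,[(np.round(x["uv"],1).tolist(),round(x["conf"],2)) for x in tip_of(n,q)][:3])
s=env.sense();print(s,env.tip_extent)
E
```

```text
pics
top {'camera_matrix': array([[416.50138955,   0.        , 320.80955813],
       [  0.        , 416.50138955, 201.31407977],
       [  0.        ,   0.        ,   1.        ]]), 'eye': array([0.3543693 , 0.05215633, 1.18231717]), 'attitude': array([-2.14841877,  2.12136741, -0.2018356 ])}
vtray [([330.0, 178.0, 422.0, 255.0], 0.61), ([257.0, 243.0, 274.0, 253.0], 0.58)]
rake [([456.0, 181.0, 475.0, 229.0], 0.58)]
rake_tray [([425.0, 164.0, 474.0, 236.0], 0.75)]
probe [([255.0, 239.0, 272.0, 255.0], 0.65)]
rod_1 [([369.0, 200.0, 388.0, 234.0], 0.73), ([386.0, 206.0, 410.0, 235.0], 0.7), ([294.0, 198.0, 301.0, 225.0], 0.56), ([377.0, 199.0, 398.0, 232.0], 0.54), ([354.0, 191.0, 381.0, 233.0], 0.5)]
loupe [([304.0, 140.0, 329.0, 152.0], 0.55)]
screwdriver [([354.0, 132.0, 412.0, 157.0], 0.58), ([212.0, 240.0, 233.0, 263.0], 0.46)]
marker [([350.0, 273.0, 400.0, 280.0], 0.78)]
ref_block [([210.0, 241.0, 231.0, 260.0], 0.75)]
vtray [([377.3, 219.2], 0.97)]
rake_grip [([469.4, 199.5], 0.93), ([372.7, 276.4], 0.34)]
rake_tray []
probe_grip [([261.8, 246.2], 0.66)]
holder_mouth [([263.6,
[... 1270 characters left out ...]
]
block_top [([264.3, 171.4], 0.63)]
{'clock': 1.6, 'q': array([ 1.19430509e+00,  9.11030598e-02,  1.23073496e+00,  1.16329348e-06,
        1.81979680e+00, -5.66855008e-02]), 'qd': array([-0.0002262 ,  0.00178022, -0.00075961, -0.0001714 , -0.00038898,
        0.00084895]), 'joint_torque': array([ 9.09684350e-04, -4.46182072e+01, -4.06499720e+01,  6.98761339e-02,
        1.94380630e-02, -3.95904323e-06]), 'position': array([0.18862422, 0.56958488, 0.23960963]), 'ee_rot': array([-5.00209588e-01, -3.10150462e+00,  6.43044719e-05]), 'ft_force': array([-0.52060495,  0.06978758,  0.4351449 ]), 'wrist_torque': array([-0.00943006, -0.02792129,  0.01068729]), 'finger_gap': 0.08763619383923435} 0.017
```

Run:
```python
from h import *
a=cv2.imread('pics/top0.png');b=cv2.imread('pics/side0.png')
cv2.imwrite('pics/t1.png',cv2.resize(a[110:300,190:490],None,fx=2.6,fy=2.6,interpolation=cv2.INTER_CUBIC))
cv2.imwrite('pics/s1.png',cv2.resize(b[150:370,230:430],None,fx=2.7,fy=2.7,interpolation=cv2.INTER_CUBIC))
```

```text
(no output)
```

View pics/t1.png

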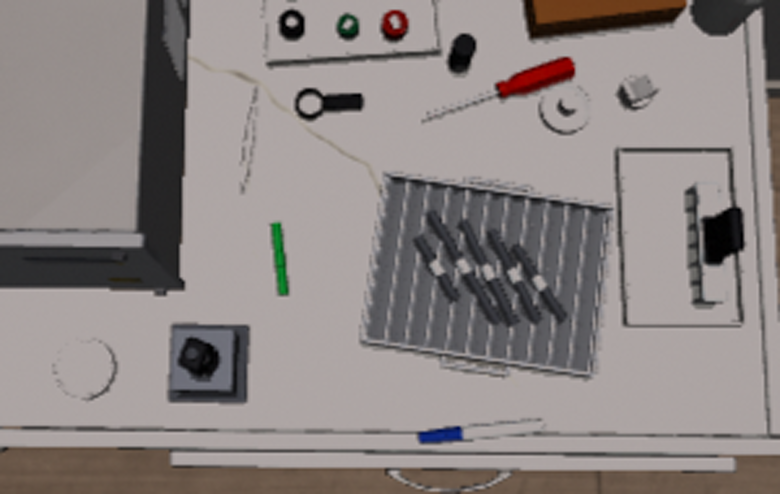

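View pics/s1.png

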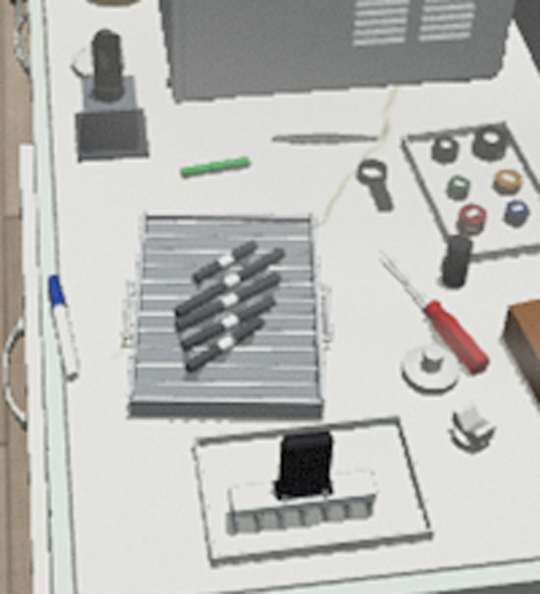

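```bash
cat >> h.py <<'E'
def mar(P,m):
    q=P[m][:,:2]; c,s,a=cv2.minAreaRect((q*1000).astype(np.float32)); return np.round(c,1),np.round(s,1),round(a,2),len(q)
E
python3 - <<'E'
from h import *
for n in ("top","side"):
    im,d=snapshot(n); P=cloud(n,d); np.save('P_'+n,P)
    z=P[...,2]; 
    def m(x0,x1,y0,y1,z0,z1): return (P[...,0]>x0)&(P[...,0]<x1)&(P[...,1]>y0)&(P[...,1]<y1)&(z>z0)&(z<z1)
    print(n,"bench z",np.nanmedian(z[m(.3,.6,-.4,.3,-.02,.01)]), np.nanstd(z[m(.3,.6,-.4,.3,-.02,.01)]))
    print("tray",ray(n,(377,219),0.02) if n=='top' else ray(n,(312,269),.02))
    print("tray",mar(P,m(.15,.55,-.27,.05,.014,.05)))
    print("rake",mar(P,m(.15,.6,-.5,-.28,.09,.14)),mar(P,m(.15,.6,-.5,-.28,.03,.14)))
    print("rtray",mar(P,m(.15,.6,-.5,-.27,.012,.022)))
    print("probe",mar(P,m(.15,.5,.1,.3,.08,.2)), "holder",mar(P,m(.15,.5,.1,.3,.055,.08)))
    for q in ["block_top","holder_mouth","rake_grip","probe_grip"]:
        h=dict(block_top=.012,holder_mouth=.066,rake_grip=.088,probe_grip=.111)[q]
        print(q,[ (np.round(ray(n,x["uv"],h),4),round(x["conf"],2)) for x in tip_of(n,q)][:2])
E
```

```text
top bench z -0.000126532403790236 0.0032233344732334164
tray [ 0.51285878 -0.12016904  0.02      ]
tray (array([ 448., -126.]), array([204.1, 287.9]), 0.17, 2804)
rake (array([ 558.4, -356.9]), array([19.2, 43.3]), 89.42, 151) (array([ 548.1, -357.6]), array([104.1,  28.2]), 0.92, 519)
rtray (array([ 536.4, -335.3]), array([127.1, 130.9]), 0.47, 145)
probe (array([458.7, 217.3]), array([130.7,  31.8]), 48.01, 163) holder (array([424.7, 180.8]), array([62.2, 61.4]), 88.55, 398)
block_top [(array([0.407 , 0.3057, 0.012 ]), 0.91), (array([ 0.5214, -0.1462,  0.012 ]), 0.54)]
holder_mouth [(array([0.4276, 0.1885, 0.066 ]), 0.84)]
rake_grip [(array([ 0.567 , -0.3539,  0.088 ]), 0.64), (array([ 0.5267, -0.052 ,  0.088 ]), 0.63)]
probe_grip [(array([0.4202, 0.1895, 0.111 ]), 0.5)]
side bench z -0.0004943632086771288 0.0033236639419280843
tray [ 0.51600451 -0.14206049  0.02      ]
tray (array([ 448.5, -122.6]), array([270.9, 202.9]), 89.91, 2638)
rake (array([ 560., -364.]), array([45.5, 18.1]), 1.96, 225) (array([ 547.5, -363.3]), array([104.3,  29.6]), 0.56, 813)
rtray (array([ 536.2, -339.6]), array([126.8, 134.5]), 0.79, 281)
probe (array([425.1, 171.4]), array([27.4, 30.9]), 72.95, 229) holder (array([425.9, 174.9]), array([72.7, 61.8]), 89.33, 254)
block_top [(array([0.42  , 0.3222, 0.012 ]), 0.65), (array([ 0.5242, -0.1163,  0.012 ]), 0.21)]
holder_mouth [(array([0.4232, 0.1806, 0.066 ]), 0.61)]
rake_grip [(array([ 0.5618, -0.3551,  0.088 ]), 0.65)]
probe_grip [(array([0.4179, 0.1707, 0.111 ]), 0.78), (array([0.4229, 0.0585, 0.111 ]), 0.69)]
```

```bash
python3 - <<'E'
from h import *
for n in ("top","side"):
    P=np.load('P_'+n+'.npy'); z=P[...,2]
    def m(x0,x1,y0,y1,z0,z1): return (P[...,0]>x0)&(P[...,0]<x1)&(P[...,1]>y0)&(P[...,1]<y1)&(z>z0)&(z<z1)
    def blob(x,y,x0,x1,y0,y1,z0,z1):  # largest connected component
        k,l,st,_=cv2.connectedComponentsWithStats(m(x0,x1,y0,y1,z0,z1).astype(np.uint8)); i=1+st[1:,4].argmax(); return mar(P,l==i)
    print(n)
    print("tray",blob(0,0,.3,.72,-.29,.06,.012,.06))
    print("rods",blob(0,0,.3,.72,-.24,.0,.026,.06))
    print("grip",blob(0,0,.4,.7,-.5,-.28,.075,.14),blob(0,0,.4,.7,-.5,-.28,.112,.13),"bar",blob(0,0,.4,.7,-.5,-.28,.03,.06))
    print("rtray",blob(0,0,.3,.72,-.52,-.26,.006,.024))
    print("holder",blob(0,0,.3,.5,.1,.25,.058,.075),"probe top",blob(0,0,.3,.5,.1,.25,.135,.16),blob(0,0,.3,.5,.1,.25,.1,.16))
    print("block",blob(0,0,.3,.5,.22,.4,.006,.03))
    print("z: bar",np.nanmedian(z[m(.5,.62,-.36,-.34,.03,.07)]),"griptop",np.nanmedian(z[m(.5,.62,-.4,-.34,.1,.13)]), "probe",np.nanmax(z[m(.38,.46,.15,.21,.1,.2)]))
E
python3 -c "
import cv2;a=cv2.imread('pics/top0.png');cv2.imwrite('pics/t2.png',cv2.resize(a[150:265,320:485],None,fx=4.8,fy=4.8,interpolation=cv2.INTER_CUBIC))"
```

```text
top
tray (array([ 523.5, -119.8]), array([254.6, 210.7]), 82.15, 4674)
rods (array([530.1, -92.6]), array([138.6,  12.2]), 31.35, 206)
grip (array([ 558.7, -356. ]), array([19.1, 43.6]), 85.06, 183) (array([ 558.8, -356.9]), array([15.6, 42.6]), 89.42, 89) bar (array([ 560.5, -357.4]), array([128.9,  28.2]), 0.92, 387)
rtray (array([ 572.7, -334.2]), array([199.1, 133. ]), 0.89, 387)
holder (array([424.8, 180.8]), array([62.2, 61.3]), 88.55, 388) probe top (array([424.3, 180. ]), array([24.6, 29.6]), 65.97, 117) (array([424.2, 180.1]), array([24.6, 29.9]), 65.97, 137)
block (array([418.2, 312.4]), array([62.4, 62.9]), 81.4, 427)
z: bar 0.04323551474647269 griptop 0.11528267771121525 probe 0.15940152343545888
side
tray (array([ 524.7, -123.8]), array([261.2, 211.1]), 82.34, 4376)
rods (array([ 531.8, -110.2]), array([150.5,  40.6]), 27.05, 367)
grip (array([ 560., -364.]), array([45.5, 18.1]), 1.96, 299) (array([ 560.2, -363.5]), array([43.3, 17.6]), 0.72, 106) bar (array([ 560.2, -363.1]), array([129.7,  30. ]), 0.92, 563)
rtray (array([ 572.8, -339.5]), array([200.7, 134.5]), 0.51, 685)
holder (array([425.8, 176.3]), array([69.9, 61.8]), 89.19, 222) probe top (array([424.5, 170.9]), array([23.5, 29.7]), 62.03, 77) (array([425.3, 171. ]), array([27.2, 29.8]), 70.81, 173)
block (array([399.3, 309.2]), array([58.2, 23.7]), 86.76, 68)
z: bar 0.042156648611219705 griptop 0.11434593378621066 probe 0.15713262090629965
```

View pics/t2.png

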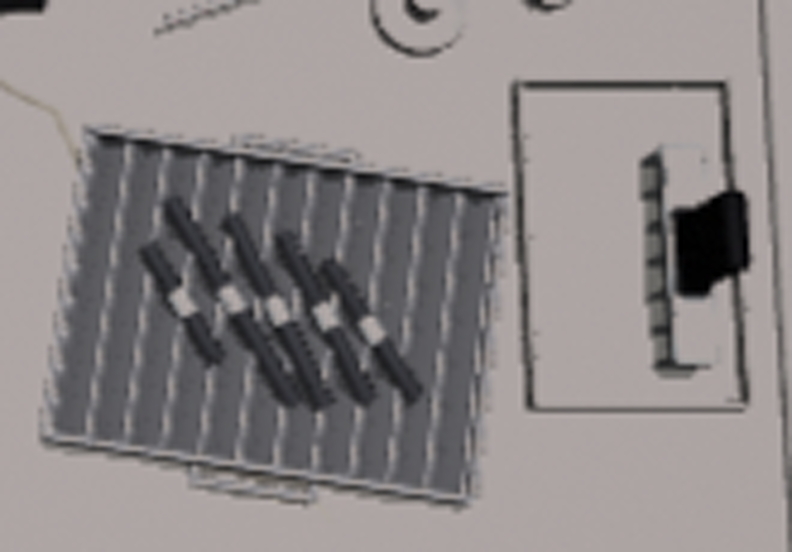

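```bash
cat >> h.py <<'E'
def go(p,yaw=None):
    """print shift (tool axes, mm) and turn to world point p, tool x at yaw deg"""
    s=env.sense(); M=R.from_rotvec(s["ee_rot"]).as_matrix(); d=M.T@(np.array(p)-s["position"])*1000
    cur=np.degrees(np.arctan2(M[1,0],M[0,0])); t=0 if yaw is None else -np.radians((yaw-cur+180)%360-180)
    print("shift",np.round(d,1),"turn",round(t,3),"yaw now",round(cur,2),"dist",round(np.linalg.norm(d)))
def st():
    s=env.sense(); M=R.from_rotvec(s["ee_rot"]).as_matrix()
    print(round(s["clock"],2),"p",np.round(s["position"]*1000,1),"yaw",round(np.degrees(np.arctan2(M[1,0],M[0,0])),2),"tilt",np.round(M[:2,2],4),"f",np.round(s["ft_force"],1),"gap",round(s["finger_gap"]*1000,1),"q6",round(s["q"][5],2))
E
python3 - <<'E'
from h import *
st(); go([.555,-.3,.24],180.9)
E
```

```text
2.1 p [188.6 569.6 239.6] yaw 161.68 tilt [ 0. -0.] f [ 0.6 -1.1  0.3] gap 87.9 q6 -0.06
shift [-6.212e+02 -7.103e+02 -4.000e-01] turn -0.335 yaw now 161.68 dist 944
```

Emit:
{"api": "drive_tool", "payload": {
  "plan": "87 -621 -710 0 -0.335; 87 -621 -710 0 -0.335; 87 -621 -710 0 -0.335; 87 -621 -710 0 -0.335; 87 -621 -710 0 -0.335; 87 -621 -710 0 -0.335; 87 -621 -710 0 -0.335; 87 -621 -710 0 -0.335; 87 -621 -710 0 -0.335; 87 -621 -710 0 -0.335; 87 -621 -710 0 -0.335; 87 -621 -710 0 -0.335"
}}

```text
clock: 3.6
position: [0.4804, -0.1237, 0.24]
ee_rot: [-0.023, 3.14, -0.0]
ft_force: [1.2, 0.6, 0.4]
finger_gap: 0.087
```

Run:
```python
from h import *
st(); go([.559,-.360,.2],180.8);go([.559,-.360,.12],180.8)
```

```text
3.6 p [ 480.4 -123.7  240. ] yaw -179.15 tilt [ 0.0012 -0.0001] f [1.2 0.6 0.4] gap 87.0 q6 -1.91
shift [ -75.1 -237.4   40.1] turn 0.001 yaw now -179.15 dist 252
shift [ -75.  -237.4  120.1] turn 0.001 yaw now -179.15 dist 276
```

Emit:
{"api": "drive_tool", "payload": {
  "plan": "70 -75 -237 40 0; 70 -75 -237 40 0; 70 -75 -237 40 0; 70 -75 -237 40 0; 70 -75 -237 40 0; 60 -75 -237 40 0; 50 -75 -237 80 0; 50 -75 -237 120 0; 50 -75 -237 120 0; 50 -75 -237 120 0"
}}

```text
clock: 4.85
position: [0.5598, -0.3591, 0.1233]
ee_rot: [-0.025, 3.137, -0.003]
ft_force: [0.3, 0.2, 0.5]
finger_gap: 0.0499
```

Run:
```python
from h import *
st()
im,d=snapshot('side'); P=cloud('side',d); z=P[...,2]
save(im,'g1.png',(290,230,430,360),4.5)
def m(x0,x1,y0,y1,z0,z1): return (P[...,0]>x0)&(P[...,0]<x1)&(P[...,1]>y0)&(P[...,1]<y1)&(z>z0)&(z<z1)
for a,b in ((.04,.1),(.12,.16)):
    k=m(.5,.62,-.45,-.28,a,b); print(np.round(np.nanpercentile(P[k],[3,20,50,80,97],axis=0),3))
print(pix('side',[.559,-.360,.103]),pix('side',[.559,-.385,.103]),pix('side',[.559,-.335,.103]))
```

```text
4.85 p [ 559.8 -359.1  123.3] yaw -179.09 tilt [ 0.0042 -0.0022] f [0.3 0.2 0.5] gap 49.9 q6 -2.21
[[ 0.506 -0.376  0.04 ]
 [ 0.529 -0.372  0.042]
 [ 0.554 -0.369  0.045]
 [ 0.591 -0.362  0.061]
 [ 0.616 -0.353  0.087]]
[[ 0.55  -0.393  0.123]
 [ 0.55  -0.372  0.13 ]
 [ 0.551 -0.334  0.142]
 [ 0.552 -0.333  0.147]
 [ 0.552 -0.332  0.149]]
[342.79065407 315.01042834] [344.67530964 324.03980634] [340.96359537 306.2569967 ]
```

View pics/g1.png

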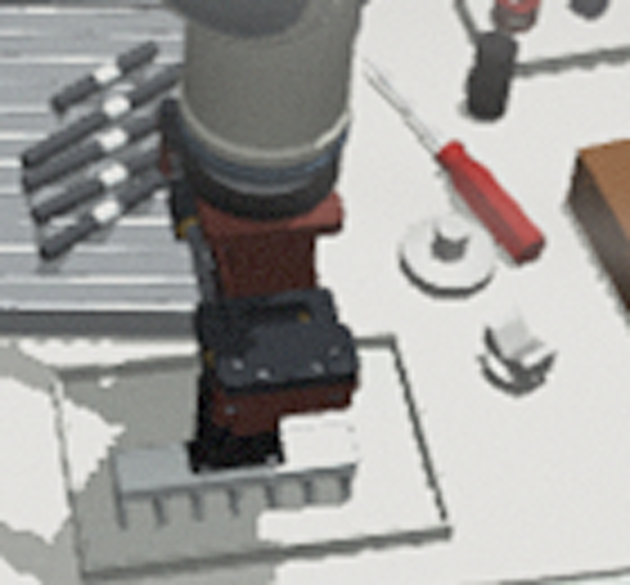

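Emit:
{"api": "drive_tool", "payload": {
  "plan": "50 0 -3.5 15 0; 50 0 -3.5 37 0; 40 0 -3.5 37 0; 28 0 -3.5 37 0; 22 0 -3.5 37 0; 18 0 -3.5 37 0; 10 0 -3.5 37 0; 10 0 -3.5 37 0; 10 0 -3.5 37 0",
  "squeeze": 40
}}

```text
clock: 6.02
position: [0.5605, -0.3632, 0.0876]
ee_rot: [-0.025, 3.135, -0.005]
ft_force: [-0.4, 0.2, 3.2]
finger_gap: 0.0158
```

Run:
```python
from h import *
st()
im,d=snapshot('side'); P=cloud('side',d); z=P[...,2]
def m(x0,x1,y0,y1,z0,z1): return (P[...,0]>x0)&(P[...,0]<x1)&(P[...,1]>y0)&(P[...,1]<y1)&(z>z0)&(z<z1)
print(mar(P,m(.48,.64,-.42,-.3,.01,.055)&~(m(.48,.64,-.42,-.3,.0,.012))))
# rods: bands & ends, bright pixels over tray
```

```text
6.03 p [ 560.5 -363.2   87.6] yaw -179.09 tilt [ 0.0061 -0.0033] f [-0.4  0.2  3.2] gap 15.8 q6 -2.21
(array([ 560.4, -380. ]), array([ 55.3, 156. ]), 89.5, 556)
```

```bash
cat >> h.py <<'E'
C=np.array([.5245,-.124]); TY=np.radians(-7.75)
def T(p): 
    c,s=np.cos(TY),np.sin(TY); d=np.array(p)[...,:2]-C; return d@np.array([[c,-s],[s,c]])
def W(x,y): 
    c,s=np.cos(TY),np.sin(TY); return C+np.array([c*x-s*y,s*x+c*y])
E
python3 - <<'E'
from h import *
for a in [(227,260),(231,281),(230,300),(229,320),(230,343),(193,278),(255,243),(178,312),(284,252),(190,368),(264,322)]:
    p=ray('side',(a[0]/2.7+230-.3,a[1]/2.7+150-.3),.032); print(a,np.round(T(p)*1000,1))
for a in [(180,302),(230,298),(277,310),(325,316),(372,328),(145,245),(215,362),(415,400)]:
    p=ray('top',(a[0]/4.8+320-.4,a[1]/4.8+150-.4),.032)-[0,.0055,0]; print(a,np.round(T(p)*1000,1))
print(W(0,100),W(0,-108));go([*W(0,100),.2],180-7.75)
E
```

```text
(227, 260) [-1.6 55.8]
(231, 281) [ 2.6 26.2]
(230, 300) [1.7 0.2]
(229, 320) [  0.7 -26.5]
(230, 343) [  1.8 -56.2]
(193, 278) [-36.6  29.7]
(255, 243) [27.9 81. ]
(178, 312) [-50.6 -16.8]
(284, 252) [58.3 68.3]
(190, 368) [-36.8 -88.1]
(264, 322) [ 35.8 -28.6]
(180, 302) [-3.3 55.7]
(230, 298) [ 3.4 27.1]
(277, 310) [ 0.4 -0.9]
(325, 316) [  1.1 -29. ]
(372, 328) [ -1.9 -56.9]
(145, 245) [27.1 80.4]
(215, 362) [-35.1  31. ]
(415, 400) [-39.9 -86.4]
[14.00959303 98.96258974] [ -14.03940047 -107.13751692]
shift [-15009.6  99101.4   -354.1] turn 0.151 yaw now -179.1 dist 100232
```

Emit:
{"api": "drive_tool", "payload": {
  "plan": "10 0 0 -30 0; 10 0 0 -70 0; 10 0 0 -105 0; 10 0 0 -105 0"
}}

```text
clock: 6.58
position: [0.5608, -0.3637, 0.1957]
ee_rot: [-0.024, 3.131, -0.011]
ft_force: [0.6, 0.8, -1.6]
finger_gap: 0.0158
```

Run:
```python
from h import *
st();print(W(0,.1));go([*W(0,.1),.195],180-7.75);go([*W(0,.1),.1106],180-7.75)
```

```text
6.58 p [ 560.8 -363.7  195.7] yaw -179.1 tilt [ 0.0105 -0.0069] f [ 0.6  0.8 -1.6] gap 15.8 q6 -2.21
[ 0.53798509 -0.02491341]
shift [ 17.5 339.1  -1.9] turn 0.151 yaw now -179.1 dist 340
shift [ 18.4 339.7  82.5] turn 0.151 yaw now -179.1 dist 350
```

Emit:
{"api": "drive_tool", "payload": {
  "plan": "10 17 339 -2 0.151; 10 17 339 -2 0.151; 10 17 339 -2 0.151; 10 17 339 -2 0.151; 10 17 339 -2 0.151; 10 17 339 -2 0.151; 10 17 339 -2 0.151; 10 17 339 -2 0.151; 10 17 339 -2 0.151; 10 17 339 -2 0.151; 10 17 339 -2 0.151"
}}

```text
clock: 7.95
position: [0.5385, -0.0256, 0.195]
ee_rot: [0.213, 3.123, -0.01]
ft_force: [-0.3, -0.2, -1.2]
finger_gap: 0.0157
```

Run:
```python
from h import *
st();go([*W(0,.1),.1106],180-7.75);go([*W(0,-.1),.1106],180-7.75)
print(env.sense()['qd'])
im,d=snapshot('side'); save(im,'g2.png',(260,150,400,290),4.2)
```

```text
7.95 p [538.5 -25.6 195. ] yaw 172.19 tilt [ 0.0105 -0.0069] f [-0.3 -0.2 -1.2] gap 15.7 q6 -1.54
shift [ 1.6  1.  84.4] turn -0.001 yaw now 172.19 dist 84
shift [   1.4 -199.    85.5] turn -0.001 yaw now 172.19 dist 217
[ 6.03013477e-03 -2.66548772e-03  4.65819577e-05 -2.67208531e-04
  2.94206226e-03  3.48072105e-04]
```

View pics/g2.png

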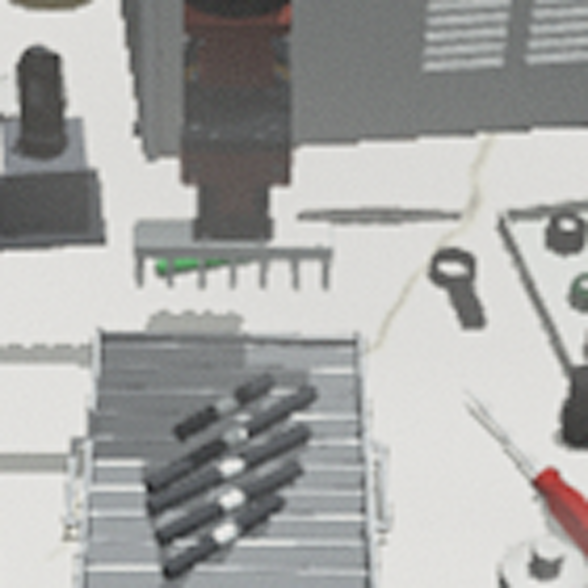

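Emit:
{"api": "drive_tool", "payload": {
  "plan": "10 1 1 40 0; 10 1.5 1 75 0; 10 1.5 1 84.5 0; 10 1.5 1 84.5 0; 10 1.5 1 84.5 0"
}}

```text
clock: 8.62
position: [0.539, -0.0249, 0.1127]
ee_rot: [0.213, 3.12, -0.01]
ft_force: [0.0, 0.3, -1.7]
finger_gap: 0.0156
```

Run:
```python
from h import *
st();go([*W(0,.04),.1106],180-7.75);go([*W(0,-.1),.1106],180-7.75)
```

```text
8.62 p [539.  -24.9 112.7] yaw 172.2 tilt [ 0.0136 -0.0072] f [ 0.   0.3 -1.7] gap 15.6 q6 -1.54
shift [  1.  -60.1   2.4] turn -0.001 yaw now 172.2 dist 60
shift [   0.9 -200.1    3.1] turn -0.001 yaw now 172.2 dist 200
```

Emit:
{"api": "drive_tool", "payload": {
  "plan": "10 0.5 -5 2 0; 10 1 -10 2.4 0; 10 1 -15 2.4 0; 10 1 -20 2.4 0; 10 1 -25 2.4 0; 10 1 -30 2.4 0; 10 1 -35 2.4 0; 10 1 -40 2.5 0; 10 1 -45 2.5 0; 10 1 -50 2.5 0; 10 1 -55 2.5 0; 10 1 -60 2.5 0"
}}

```text
clock: 10.12
position: [0.533, -0.0796, 0.1173]
ee_rot: [0.206, 3.11, 0.004]
ft_force: [-2.2, 9.8, 25.3]
finger_gap: 0.0159
```

Run:
```python
from h import *
st();print(T(env.sense()["position"]));go([*W(0,-.02),.1106],180-7.75)
im,d=snapshot('side'); save(im,'g3.png',(270,210,370,310),5)
```

```text
10.12 p [533.  -79.6 117.3] yaw 172.42 tilt [0.0245 0.001 ] f [-2.2  9.8 25.3] gap 15.9 q6 -1.65
[0.00247244 0.04511549]
shift [  2.8 -65.1   6.4] turn 0.003 yaw now 172.42 dist 66
```

View pics/g3.png

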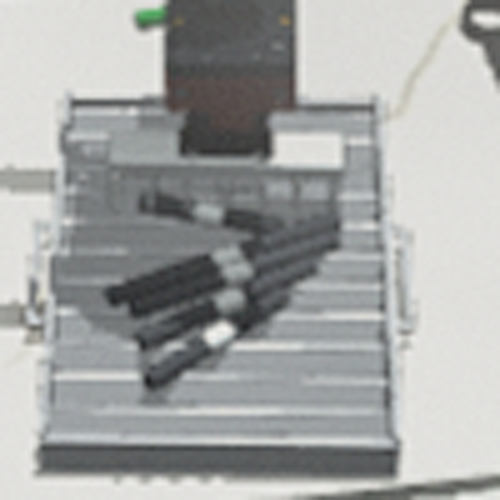

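Emit:
{"api": "drive_tool", "payload": {
  "plan": "10 0 3 -8 0; 10 0 10 -10 0; 10 0 25 -10 0; 10 0 45 -10 0; 10 0 45 -10 0; 10 0 45 -10 0"
}}

```text
clock: 10.92
position: [0.5382, -0.0375, 0.1267]
ee_rot: [0.207, 3.112, -0.004]
ft_force: [0.4, 0.7, -1.8]
finger_gap: 0.0158
```

Run:
```python
from h import *
st();print(T(env.sense()["position"]))
im,d=snapshot('side'); P=cloud('side',d); q=P.reshape(-1,3); t=T(q); 
save(im,'g4.png',(270,210,370,310),5)
# crest height in the empty area y -70..-115
for lo,hi in ((-.12,-.1),(-.1,-.08),):
    k=(abs(t[:,0])<.08)&(t[:,1]>lo)&(t[:,1]<hi); print(np.nanpercentile(q[k,2],[5,50,95]))
k=(abs(t[:,0]-.0)<.055)&(t[:,1]>.02)&(t[:,1]<.15)&(q[:,2]>.03); 
print("teeth/bar z",np.nanpercentile(q[k,2],[1,5,25,50]))
```

```text
10.93 p [538.2 -37.5 126.7] yaw 172.38 tilt [ 0.0228 -0.0041] f [ 0.4  0.7 -1.8] gap 15.8 q6 -1.57
[0.00192495 0.08759452]
[0.00965653 0.0159546  0.02407157]
[0.00754792 0.0156881  0.03151831]
teeth/bar z [0.06113619 0.08032968 0.27648444 0.37486581]
```

View pics/g4.png

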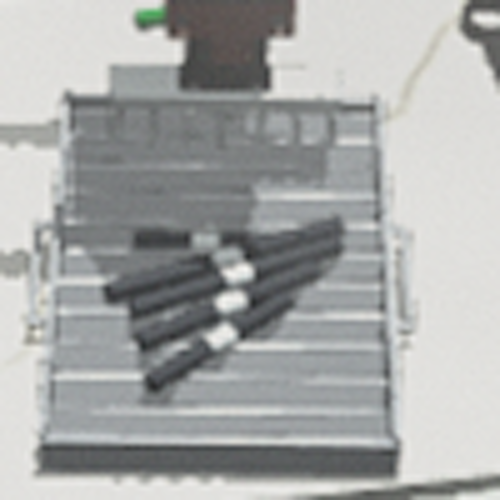

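Run:
```python
from h import *
for a in [(205,240),(232,258),(237,272),(231,301),(220,337),(340,222),(108,293),(290,305),(150,383)]:
    p=ray('side',(a[0]/5+270-.4,a[1]/5+210-.4),.030); print(a,np.round(T(p)*1000,1))
go([*W(0,.088),.111],180-7.75);go([*W(0,.03),.111],180-7.75)
```

```text
(205, 240) [-10.2  13.6]
(232, 258) [4.8 0.6]
(237, 272) [ 7.5 -9.6]
(231, 301) [  4.3 -30.3]
(220, 337) [ -1.6 -55.5]
(340, 222) [64.9 28.2]
(108, 293) [-62.4 -25.7]
(290, 305) [ 36.1 -32.7]
(150, 383) [-38.1 -87.2]
shift [ 2.4  0.7 15.9] turn 0.002 yaw now 172.35 dist 16
shift [  2.5 -57.3  16. ] turn 0.002 yaw now 172.35 dist 60
```

Emit:
{"api": "drive_tool", "payload": {
  "plan": "10 2 -15 8 0; 10 2.5 -28 16 0; 10 2.5 -28 17 0; 10 2.5 -28 17 0; 10 2.5 -32 17 0; 10 2.5 -36 17 0; 10 2.5 -40 17 0; 10 2.5 -44 17 0; 10 2.5 -48 17 0; 10 2.5 -52 17 0; 10 2.5 -56 17 0; 10 2.5 -60 17 0"
}}

```text
clock: 12.48
position: [0.5281, -0.0973, 0.1099]
ee_rot: [0.208, 3.111, -0.004]
ft_force: [0.8, -0.0, -0.6]
finger_gap: 0.0161
```

Run:
```python
from h import *
st();print(T(env.sense()["position"]));go([*W(0,-.03),.111],180-7.75)
```

```text
12.47 p [528.1 -97.3 109.9] yaw 172.34 tilt [ 0.023  -0.0042] f [ 0.8 -0.  -0.6] gap 16.1 q6 -1.68
[-1.73210580e-05  2.69825332e-02]
shift [  0. -57.  -1.] turn 0.002 yaw now 172.34 dist 57
```

Emit:
{"api": "drive_tool", "payload": {
  "plan": "10 0 -4 -1 0; 10 0 -8 -1 0; 10 0 -12 -1 0; 10 0 -16 -1 0; 10 0 -20 -1 0; 10 0 -24 -1 0; 10 0 -27 -1 0; 10 0 -30 -1 0; 10 0 -30 -1 0"
}}

```text
clock: 13.6
position: [0.5241, -0.1272, 0.111]
ee_rot: [0.209, 3.111, -0.004]
ft_force: [0.3, 0.7, -2.6]
finger_gap: 0.0161
```

Run:
```python
from h import *
st();print(T(env.sense()["position"]));go([*W(0,-.05),.111],180-7.75)
im,d=snapshot('side'); save(im,'g5.png',(270,210,370,310),5)
```

```text
13.6 p [ 524.1 -127.2  111. ] yaw 172.32 tilt [ 0.023  -0.0043] f [ 0.3  0.7 -2.6] gap 16.1 q6 -1.74
[ 1.12678142e-05 -3.21605255e-03]
shift [  0.1 -46.8   0.1] turn 0.001 yaw now 172.32 dist 47
```

View pics/g5.png

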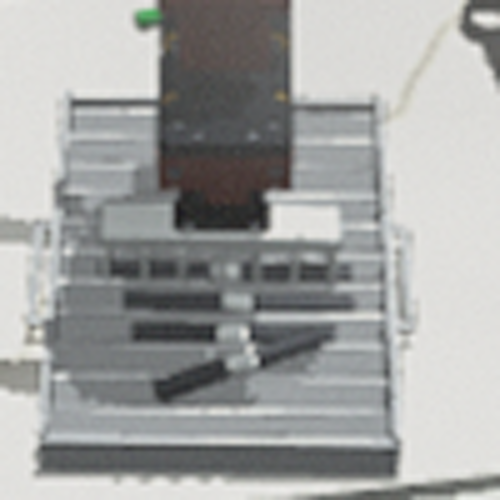

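Emit:
{"api": "drive_tool", "payload": {
  "plan": "10 0 -4 0 0; 10 0 -8 0 0; 10 0 -12 0 0; 10 0 -16 0 0; 10 0 -20 0 0; 10 0 -24 0 0; 10 0 -28 0 0; 10 0 -32 0 0; 10 0 -36 0 0; 10 0 -40 0 0; 10 0 -44 0 0; 10 0 -48 0 0"
}}

```text
clock: 15.15
position: [0.5177, -0.1749, 0.1111]
ee_rot: [0.208, 3.111, -0.004]
ft_force: [-0.1, -0.6, -2.1]
finger_gap: 0.0159
```

Emit:
{"api": "drive_tool", "payload": {
  "plan": "10 0 -4 0 0; 10 0 -8 0 0; 10 0 -12 0 0; 10 0 -16 0 0; 10 0 -20 0 0; 10 0 -24 0 0; 10 0 -28 0 0; 10 0 -32 0 0; 10 0 -36 0 0; 10 0 -40 0 0; 10 0 -40 0 0"
}}

```text
clock: 16.52
position: [0.5123, -0.2148, 0.1111]
ee_rot: [0.209, 3.111, -0.004]
ft_force: [-0.1, -0.3, -1.8]
finger_gap: 0.0156
```

Run:
```python
from h import *
st();print(T(env.sense()["position"]))
im,d=snapshot('side'); save(im,'g6.png',(270,210,370,310),5)
```

```text
16.52 p [ 512.3 -214.8  111.1] yaw 172.31 tilt [ 0.023  -0.0042] f [-0.1 -0.3 -1.8] gap 15.6 q6 -1.9
[ 0.00012476 -0.09163591]
```

View pics/g6.png

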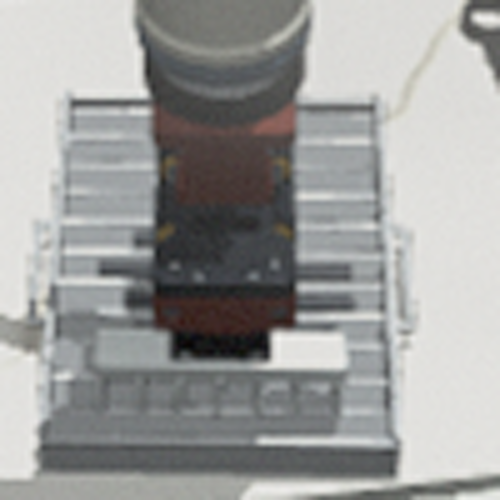

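Emit:
{"api": "drive_tool", "payload": {
  "plan": "10 0 0 -30 0; 10 0 0 -70 0; 10 0 0 -85 0; 10 0 0 -85 0; 10 0 0 -85 0"
}}

```text
clock: 17.2
position: [0.5099, -0.214, 0.194]
ee_rot: [0.209, 3.114, -0.002]
ft_force: [0.3, -0.4, -1.2]
finger_gap: 0.0159
```

Run:
```python
from h import *
st();go([.568,-.345,.2],180.9);go([.566,-.345,.1],180.9)
```

```text
17.2 p [ 509.9 -214.   194. ] yaw 172.32 tilt [ 0.0205 -0.0028] f [ 0.3 -0.4 -1.2] gap 15.9 q6 -1.9
shift [ -75.2 -122.1   -4.4] turn -0.15 yaw now 172.32 dist 143
shift [ -71.2 -122.3   95.5] turn -0.15 yaw now 172.32 dist 171
```

Emit:
{"api": "drive_tool", "payload": {
  "plan": "10 -75 -122 -4 -0.15; 10 -75 -122 -4 -0.15; 10 -75 -122 -4 -0.15; 10 -75 -122 -4 -0.15; 10 -73 -122 40 -0.15; 10 -71 -122 80 -0.15; 10 -71 -122 95 -0.15; 10 -71 -122 95 -0.15; 10 -71 -122 95 -0.15"
}}

```text
clock: 18.32
position: [0.5667, -0.3449, 0.103]
ee_rot: [-0.025, 3.118, -0.008]
ft_force: [-0.7, -0.7, -1.7]
finger_gap: 0.0159
```

Run:
```python
from h import *
st();go([.566,-.345,.0876],180.9)
im,d=snapshot('side'); save(im,'g7.png',(270,210,410,350),4.2)
```

```text
18.32 p [ 566.7 -344.9  103. ] yaw -179.07 tilt [ 0.0233 -0.0047] f [-0.7 -0.7 -1.7] gap 15.9 q6 -2.19
shift [ 1.  -0.  15.4] turn 0.001 yaw now -179.07 dist 15
```

View pics/g7.png

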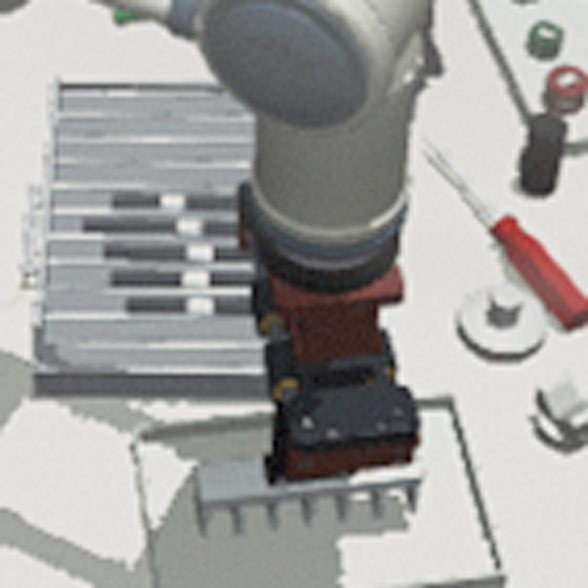

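Emit:
{"api": "drive_tool", "payload": {
  "plan": "10 1 0 8 0; 10 1 0 14 0; 10 1 0 16 0; 10 1 0 16 0"
}}

```text
clock: 18.88
position: [0.5662, -0.3453, 0.0878]
ee_rot: [-0.025, 3.117, -0.009]
ft_force: [-1.5, -0.4, 2.5]
finger_gap: 0.0158
```

Run:
```python
from h import *
st()
```

```text
18.88 p [ 566.2 -345.3   87.8] yaw -179.07 tilt [ 0.0241 -0.0053] f [-1.5 -0.4  2.5] gap 15.8 q6 -2.19
```

Resting on the tray floor. Release and rise.

Emit:
{"api": "drive_tool", "payload": {
  "plan": "20 0 0 0.5 0; 30 0 0 0 0; 45 0 0 0 0; 50 0 0 0 0; 50 0 0 -30 0; 60 0 0 -80 0; 60 0 0 -130 0; 60 0 0 -130 0; 60 0 0 -130 0"
}}

```text
clock: 20.0
position: [0.563, -0.3445, 0.2172]
ee_rot: [-0.025, 3.118, -0.008]
ft_force: [0.3, 0.4, -0.2]
finger_gap: 0.0601
```

Run:
```python
from h import *
st();go([.425,.173,.24],180)
im,d=snapshot('side'); P=cloud('side',d); z=P[...,2]
def m(x0,x1,y0,y1,z0,z1): return (P[...,0]>x0)&(P[...,0]<x1)&(P[...,1]>y0)&(P[...,1]<y1)&(z>z0)&(z<z1)
print("rake grip",mar(P,m(.5,.62,-.42,-.3,.1,.125)))
print("probe",mar(P,m(.38,.48,.12,.22,.08,.17)),mar(P,m(.38,.48,.12,.22,.13,.17)))
```

```text
20.0 p [ 563.  -344.5  217.2] yaw -179.07 tilt [ 0.0238 -0.0051] f [ 0.3  0.4 -0.2] gap 60.1 q6 -2.19
shift [129.  519.6 -28.7] turn 0.016 yaw now -179.07 dist 536
rake grip (array([ 564.6, -348.9]), array([44.9, 17. ]), 2.5, 167)
probe (array([432.8, 163.3]), array([29.5, 18.2]), 29.37, 18) (array([0., 0.]), array([0., 0.]), 0.0, 0)
```

Run:
```python
from h import *
go([.43,-.05,.25],156)
```

```text
shift [127.2 296.3 -38.1] turn 0.435 yaw now -179.07 dist 325
```

Emit:
{"api": "drive_tool", "payload": {
  "plan": "80 127 296 -38 0.435; 80 127 296 -38 0.435; 80 127 296 -38 0.435; 80 127 296 -38 0.435; 80 127 296 -38 0.435; 80 127 296 -38 0.435; 80 127 296 -38 0.435; 80 127 296 -38 0.435; 80 127 296 -38 0.435"
}}

```text
clock: 21.18
position: [0.4305, -0.0514, 0.249]
ee_rot: [0.652, 3.052, 0.001]
ft_force: [-0.7, -0.4, 0.1]
finger_gap: 0.0798
```

Run:
```python
from h import *
st()
for n in ('top','side'):
  Ps=[]
  for i in range(4):
    im,d=snapshot(n); P=cloud(n,d); z=P[...,2]
    m=(abs(P[...,0]-.425)<.04)&(abs(P[...,1]-.175)<.04)&(z>.12)&(z<.17); print(mar(P,m)); Ps.append(P[m])
    b=(abs(P[...,0]-.415)<.08)&(abs(P[...,1]-.31)<.07)&(z>.006)&(z<.03); print(' block',mar(P,b)) if b.sum()>4 else 0
    h=(abs(P[...,0]-.425)<.05)&(abs(P[...,1]-.175)<.05)&(z>.06)&(z<.072); print(' holder',mar(P,h)) if h.sum()>4 else 0
  save(im,'p_%s.png'%n,(180,140,300,275) if n=='top' else (230,140,310,210),3)
  Q=np.concatenate(Ps)[:,:2]; Q-=Q.mean(0)
  w,v=np.linalg.eigh(Q.T@Q); print(n,w,np.degrees(np.arctan2(v[1],v[0])))
a=cv2.imread('pics/p_top.png');b=cv2.imread('pics/p_side.png');h=max(a.shape[0],b.shape[0])
o=np.zeros((h,a.shape[1]+b.shape[1],3),np.uint8);o[:a.shape[0],:a.shape[1]]=a;o[:b.shape[0],a.shape[1]:]=b;cv2.imwrite('pics/pp.png',o)
```

```text
21.18 p [430.5 -51.4 249. ] yaw 155.89 tilt [ 0.0203 -0.0038] f [-0.7 -0.4  0.1] gap 79.8 q6 -1.35
(array([424.4, 180.2]), array([24.6, 29.6]), 65.36, 126)
 block (array([410.6, 311. ]), array([106.9, 157.7]), 86.18, 437)
 holder (array([424.2, 181. ]), array([62.8, 61.3]), 89.62, 376)
(array([424.3, 180.2]), array([24.9, 29.6]), 65.35, 127)
 block (array([419.2, 314.5]), array([136.6,  62.9]), 57.23, 430)
 holder (array([424.1, 180.7]), array([62.5, 61.4]), 89.94, 382)
(array([424.2, 179.9]), array([24.1, 29.6]), 65.63, 127)
 block (array([412. , 300.9]), array([134.9, 109.2]), 10.48, 429)
 holder (array([424.3, 180.9]), array([62.7, 61.2]), 89.54, 378)
(array([424.4, 180.2]), array([24.4, 29.7]), 66.21, 127)
 block (array([414.2, 311.4]), array([119.6, 143.3]), 86.89, 436)
 holder (array([424.4, 180.7]), array([62.2, 61.3]), 89.36, 378)
top [0.02567927 0.03500378] [-108.73842863  161.26157137]
(array([0., 0.]), array([0., 0.]), 0.0, 0)
 holder (array([427.5, 156.1]), array([67.3, 41.6]), 13.1, 64)
(array([0., 0.]), array([0., 0.]), 0.0, 0)
 holder (array([425.9, 162. ]), array([62.9, 44.9]), 2.04, 69)
(array([421.3, 161.2]), array([0., 0.]), 0.0, 1)
 holder (array([425.8, 163.2]), array([48.1, 61.6]), 89.54, 70)
(array([421.5, 168. ]), array([0., 0.]), 0.0, 1)
 holder (array([425.8, 162. ]), array([51.4, 61.4]), 89.68, 70)
side [0.00000000e+00 2.31285167e-05] [178.37571895  88.37571895]
```

View pics/pp.png

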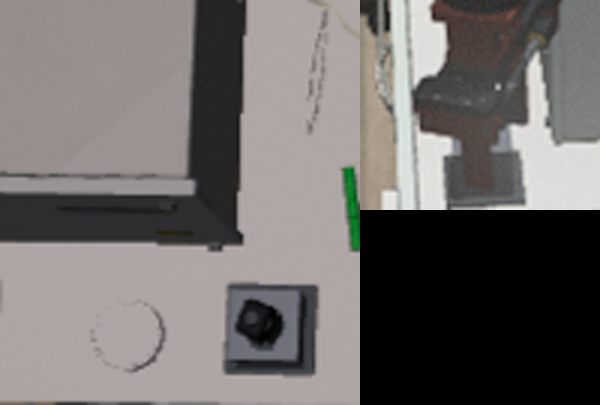

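Run:
```python
from h import *
go([.425,.1735,.24],156);go([.425,.1735,.109],156)
```

```text
shift [ 96.1 202.4   8.9] turn -0.0 yaw now 155.98 dist 224
shift [ 98.9 201.6 139.9] turn -0.0 yaw now 155.98 dist 265
```

Emit:
{"api": "drive_tool", "payload": {
  "plan": "80 96 202 9 0; 80 96 202 9 0; 80 96 202 9 0; 80 96 202 9 0; 80 96 202 9 0; 80 97 202 40 0; 80 98 202 75 0; 80 98.5 202 100 0; 80 98.5 202 100 0; 80 98.5 202 100 0"
}}

```text
clock: 22.82
position: [0.4252, 0.1733, 0.1503]
ee_rot: [0.65, 3.049, 0.002]
ft_force: [-0.7, 0.3, 0.6]
finger_gap: 0.0801
```

Run:
```python
from h import *
st();go([.425,.1735,.109],156)
im,d=snapshot('side'); save(im,'p1.png',(235,135,305,205),8)
```

```text
22.82 p [425.2 173.3 150.3] yaw 155.93 tilt [ 0.0237 -0.0036] f [-0.7  0.3  0.6] gap 80.1 q6 -0.83
shift [ 1.3 -0.2 41.3] turn -0.001 yaw now 155.93 dist 41
```

View pics/p1.png

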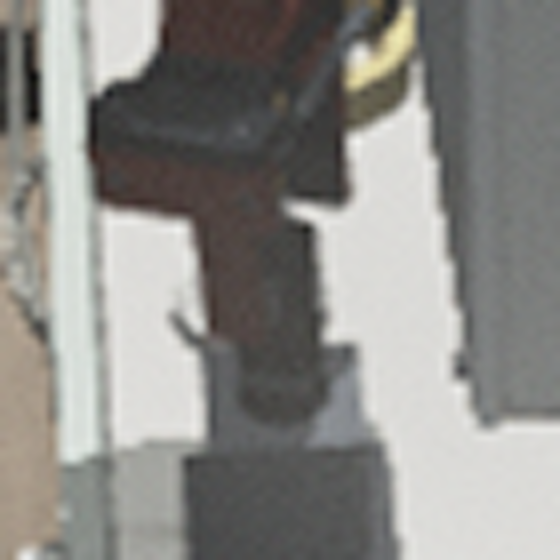

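Emit:
{"api": "drive_tool", "payload": {
  "plan": "80 0.5 0 20 0; 80 1 0 38 0; 70 1.3 0 42 0; 55 1.3 0 42 0; 45 1.3 0 42 0; 38 1.3 0 42 0; 32 1.3 0 42 0; 29 1.3 0 42 0; 26 1.3 0 42 0; 20 1.3 0 42 0; 20 1.3 0 42 0; 20 1.3 0 42 0",
  "squeeze": 20
}}

```text
clock: 24.38
position: [0.4254, 0.1742, 0.1088]
ee_rot: [0.649, 3.048, 0.004]
ft_force: [1.9, 2.6, 0.1]
finger_gap: 0.0241
```

Run:
```python
from h import *
st()
```

```text
24.38 p [425.4 174.2 108.8] yaw 155.95 tilt [ 0.025  -0.0025] f [1.9 2.6 0.1] gap 24.1 q6 -0.83
```

Emit:
{"api": "drive_tool", "payload": {
  "plan": "20 0 0 0 0; 20 0 0 0 0; 20 0.5 0 -25 0; 20 1.5 0 -60 0; 20 2.2 -1 -100 0; 20 2.2 -1 -100 0; 20 2.2 -1 -100 0; 20 2.2 -1 -100 0",
  "squeeze": 40
}}

```text
clock: 25.38
position: [0.4198, 0.1741, 0.2065]
ee_rot: [0.65, 3.051, 0.001]
ft_force: [-0.4, -0.5, -2.3]
finger_gap: 0.0238
```

```bash
cat >> h.py <<'E'
T0=np.array([.025,-.0025])
def tip():
    s=env.sense(); M=R.from_rotvec(s["ee_rot"]).as_matrix(); t=M[:2,2]-T0
    return s["position"]+np.array([*(.1028*t),-.1028])
def gotip(p,yaw=None):
    s=env.sense(); print('tip',np.round(tip()*1000,1)); go(np.array(p)-tip()+s["position"],yaw)
E
python3 - <<'E'
from h import *
st()
im,d=snapshot('side'); save(im,'p2.png',(235,100,305,205),5)
im,d=snapshot('top')
for n in('top','side'):
  print(n,[(np.round(ray(n,x["uv"],.012),4),round(x["conf"],2)) for x in tip_of(n,"block_top")][:2])
P=cloud('top',d); z=P[...,2]
b=(abs(P[...,0]-.415)<.06)&(abs(P[...,1]-.31)<.07)&(z>.006)&(z<.025)
k,l,s,_=cv2.connectedComponentsWithStats(b.astype(np.uint8)); i=1+s[1:,4].argmax(); print(mar(P,l==i)); print(np.nanmedian(P[l==i],axis=0))
gotip([.418,.306,.06],160)
E
```

```text
25.38 p [419.8 174.1 206.5] yaw 155.95 tilt [ 0.0215 -0.004 ] f [-0.4 -0.5 -2.3] gap 23.8 q6 -0.83
top [(array([ 0.5784, -0.3321,  0.012 ]), 0.64)]
side [(array([0.4193, 0.3048, 0.012 ]), 0.57)]Traceback (most recent call last):
  File "<stdin>", line 9, in <module>
ValueError: attempt to get argmax of an empty sequence
```

View pics/p2.png

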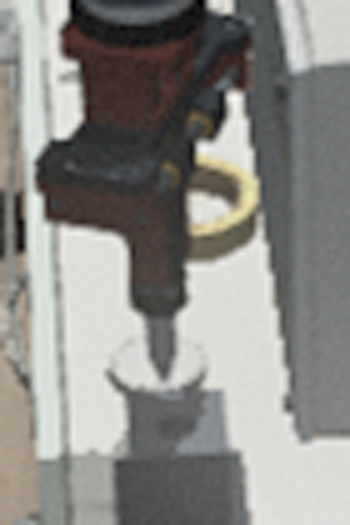

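Run:
```python
from h import *
gotip([.4185,.306,.1],158);gotip([.4185,.306,.02],158)
print(np.round(ray('side',(266.4,172.6),.012),4))
```

```text
tip [420.1 174.2 104.9]
shift [ 55.2 119.7   4.5] turn -0.036 yaw now 155.95 dist 132
tip [420.1 174.2 104.9]
shift [ 57.  119.1  84.5] turn -0.036 yaw now 155.95 dist 157
[0.4189 0.3043 0.012 ]
```

Emit:
{"api": "drive_tool", "payload": {
  "plan": "20 55 119 4 -0.03; 20 55 119 4 -0.03; 20 55 119 4 -0.03; 20 55 119 4 -0.03; 20 56 119 35 -0.03; 20 57 119 65 -0.03; 20 57 119 82 -0.03; 20 57 119 82 -0.03; 20 57 119 82 -0.03; 20 57 119 82 -0.03",
  "squeeze": 40
}}

```text
clock: 26.82
position: [0.4193, 0.3062, 0.1269]
ee_rot: [0.604, 3.057, 0.005]
ft_force: [-0.3, -0.2, -1.4]
finger_gap: 0.0241
```

Run:
```python
from h import *
st();gotip([.4185,.306,.007])
im,d=snapshot('side'); save(im,'p3.png',(235,130,305,205),7)
```

```text
26.82 p [419.3 306.2 126.9] yaw 157.66 tilt [ 0.0257 -0.0017] f [-0.3 -0.2 -1.4] gap 24.1 q6 -0.61
tip [419.3 306.3  24.1]
shift [ 1.1 -0.7 17.1] turn 0 yaw now 157.66 dist 17
```

View pics/p3.png

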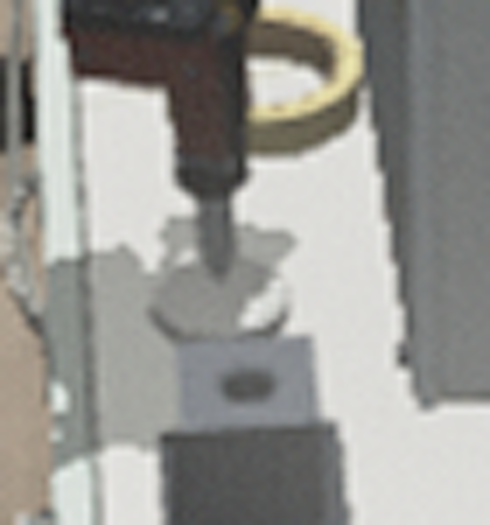

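Emit:
{"api": "drive_tool", "payload": {
  "plan": "20 0.7 -0.5 8 0; 20 1 -0.7 13 0; 20 1 -0.7 17 0; 20 1 -0.7 18.5 0; 20 1 -0.7 18.5 0; 20 1 -0.7 18.5 0"
}}

```text
clock: 27.62
position: [0.4184, 0.3061, 0.1088]
ee_rot: [0.603, 3.057, 0.005]
ft_force: [-2.1, -1.5, 5.4]
finger_gap: 0.0237
```

Run:
```python
from h import *
st();print(tip())
```

```text
27.62 p [418.4 306.1 108.8] yaw 157.67 tilt [ 0.0257 -0.0015] f [-2.1 -1.5  5.4] gap 23.7 q6 -0.61
[0.41849676 0.3061547  0.00603431]
```

Emit:
{"api": "drive_tool", "payload": {
  "plan": "20 0 0 0.3 0; 20 0 0 0.3 0; 20 0 0 0.3 0; 20 0 0 0.3 0; 20 0 0 0.3 0; 20 0 0 0.3 0; 20 0 0 0.3 0; 20 0 0 0.3 0; 20 0 0 0.3 0; 20 0 0 0.3 0; 20 0 0 0.3 0; 20 0 0 0.3 0"
}}

```text
clock: 29.12
position: [0.4184, 0.3061, 0.1087]
ee_rot: [0.603, 3.057, 0.005]
ft_force: [-2.7, -0.7, 4.8]
finger_gap: 0.024
```

Run:
```python
from h import *
st();print(tip());gotip([.4185,.306,.1]); gotip([.45,.0,.1])
```

```text
29.12 p [418.4 306.1 108.7] yaw 157.67 tilt [ 0.0257 -0.0015] f [-2.7 -0.7  4.8] gap 24.0 q6 -0.61
[0.41849534 0.30615007 0.00586191]
tip [418.5 306.2   5.9]
shift [ -2.4   0.6 -94.1] turn 0 yaw now 157.67 dist 94
tip [418.5 306.2   5.9]
shift [-147.7 -270.5  -92.8] turn 0 yaw now 157.67 dist 322
```

Emit:
{"api": "drive_tool", "payload": {
  "plan": "20 -1 0 -50 0; 20 -2 0 -94 0; 20 -147 -200 -94 0; 20 -120 -225 -94 0; 20 -120 -225 -94 0; 20 -120 -225 -94 0; 20 -120 -225 -94 0; 20 -120 -225 -94 0; 20 -120 -225 -94 0"
}}

```text
clock: 30.25
position: [0.4415, 0.0537, 0.2032]
ee_rot: [0.601, 3.058, 0.006]
ft_force: [-0.4, 1.4, -2.0]
finger_gap: 0.0241
```

Run:
```python
from h import *
st();print(tip())
out=[]
for n in('top','side'):
  ims=[];Ps=[]
  for i in range(3):
    im,d=snapshot(n); ims.append(im.astype(float));Ps.append(d)
  im=np.mean(ims,0).astype(np.uint8); np.save('im_'+n,im); np.save('d_'+n,np.median(Ps,0))
  b=(325,170,430,262) if n=='top' else (272,215,362,312)
  out.append(cv2.resize(im[b[1]:b[3],b[0]:b[2],::-1],(400,int(400*(b[3]-b[1])/(b[2]-b[0])))))
  for q in['rod_1','rod_5']: print(n,q,[(np.round(x["uv"],1).tolist(),np.round(T(ray(n,x["uv"],.018))*1000,1).tolist(),round(x["conf"],2)) for x in tip_of(n,q)][:8])
h=max(o.shape[0] for o in out); cv2.imwrite('pics/r1.png',np.hstack([np.pad(o,((0,h-o.shape[0]),(0,0),(0,0))) for o in out]))
```

```text
30.25 p [441.5  53.7 203.2] yaw 157.78 tilt [ 0.025 -0.001] f [-0.4  1.4 -2. ] gap 24.1 q6 -1.14
[0.44149463 0.05389965 0.10036882]
top rod_1 [([378.7, 214.8], [0.9, -1.3], 0.72), ([392.2, 218.6], [-4.2, -40.4], 0.66), ([398.9, 214.5], [10.2, -57.9], 0.62), ([366.1, 214.7], [-4.1, 34.0], 0.58), ([379.1, 148.0], [196.0, 21.5], 0.58), ([388.1, 216.5], [-0.0, -28.3], 0.55)]
top rod_5 [([378.7, 214.8], [0.9, -1.3], 0.72), ([392.2, 218.6], [-4.2, -40.4], 0.66), ([398.9, 214.5], [10.2, -57.9], 0.62), ([366.1, 214.7], [-4.1, 34.0], 0.58), ([379.1, 148.0], [196.0, 21.5], 0.58), ([388.1, 216.5], [-0.0, -28.3], 0.55)]
side rod_1 [([317.0, 269.6], [7.7, -19.2], 0.73), ([316.0, 275.6], [5.0, -40.5], 0.71), ([307.5, 261.8], [-18.6, 8.6], 0.62), ([314.8, 281.0], [1.8, -59.2], 0.49), ([316.4, 264.6], [6.1, -1.2], 0.46), ([310.8, 212.2], [-11.3, 210.9], 0.39)]
side rod_5 [([317.0, 269.6], [7.7, -19.2], 0.73), ([316.0, 275.6], [5.0, -40.5], 0.71), ([307.5, 261.8], [-18.6, 8.6], 0.62), ([314.8, 281.0], [1.8, -59.2], 0.49), ([316.4, 264.6], [6.1, -1.2], 0.46), ([310.8, 212.2], [-11.3, 210.9], 0.39)]
```

View pics/r1.png

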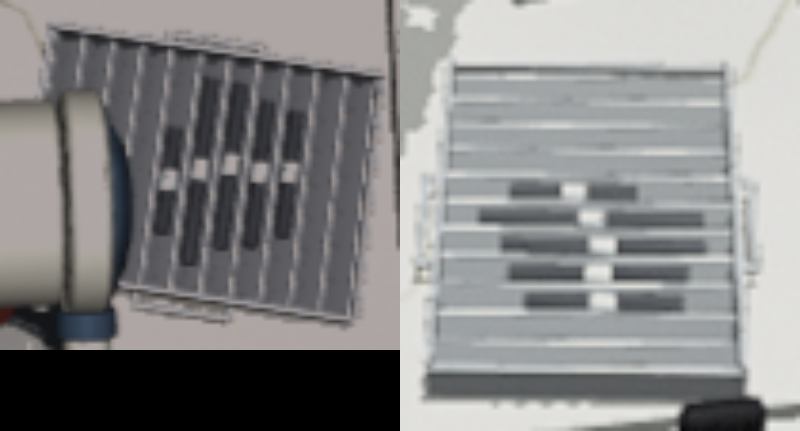

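```bash
cat > bands.py <<'E'
from h import *
def dark_rods(n,im):
    g=cv2.GaussianBlur(cv2.cvtColor(cv2.resize(im,None,fx=4,fy=4,interpolation=cv2.INTER_CUBIC),cv2.COLOR_RGB2GRAY),(5,5),0)
    zs=.022; off=np.array([0,-.0067,0]) if n=='top' else np.array([0,.0042,0])
    # rectify into tray frame, 0.5 mm/px, x -90..90, y 125..-125
    X,Y=np.meshgrid(np.arange(-95,95,.5)/1000,np.arange(125,-125,-.5)/1000)
    c,s=np.cos(TY),np.sin(TY); Pw=np.stack([C[0]+c*X-s*Y,C[1]+s*X+c*Y,np.full_like(X,zs)],-1)-off
    K,e,A=cal(n); q=(Pw-e)@A; u=K[0,0]*q[...,0]/q[...,2]+K[0,2]; v=K[1,1]*q[...,1]/q[...,2]+K[1,2]
    return cv2.remap(g,((u+.5)*4-.5).astype(np.float32),((v+.5)*4-.5).astype(np.float32),cv2.INTER_LINEAR)
def find(n,im):
    r=dark_rods(n,im); out=[]
    m=(r<(85 if n=='top' else 115)).astype(np.uint8); m=cv2.morphologyEx(m,cv2.MORPH_OPEN,np.ones((3,15)))
    m=cv2.morphologyEx(m,cv2.MORPH_CLOSE,np.ones((1,65)))
    k,l,st_,ce=cv2.connectedComponentsWithStats(m)
    for i in range(1,k):
        x,y,w,h,a=st_[i]
        if w<130 or h>40: continue
        ys=ce[i][1]; row=r[int(ys)-4:int(ys)+5].mean(0)
        xx=np.arange(len(row)); d=np.clip(row-np.percentile(row[x:x+w],25)-40,0,None)*((xx>x+30)&(xx<x+w-30))
        out.append((round(125-ys*.5,1),"ends",x*.5-95,(x+w)*.5-95,"len",w*.5,"band",round((xx*d).sum()/max(d.sum(),1)*.5-95,1)))
    return r,out
if __name__=='__main__':
    for n in('top','side'):
        im,_=snapshot(n); r,o=find(n,im); cv2.imwrite('pics/rect_%s.png'%n,r); print(n); [print(*x) for x in o]
E
python3 - <<'E'
from bands import *
rs=[]
for n in('top','side'):
    r,o=find(n,np.load('im_'+n+'.npy')); print(n); [print(*x) for x in o]; rs.append(r)
    p=r[:,60:100].mean(1) ; 
    e=r[:,330:370].mean(1); print('crest/groove profile peaks', [125-.5*i for i in range(3,497) if p[i]==p[max(0,i-12):i+13].max()], [125-.5*i for i in range(3,497) if e[i]==e[max(0,i-12):i+13].max()])
cv2.imwrite('pics/rr.png',np.hstack(rs))
E
```

```text
top
19.4 ends -52.0 35.0 len 87.0 band -8.7
-2.7 ends -72.0 95.0 len 167.0 band 2.9
-24.7 ends -56.5 95.0 len 151.5 band 9.7
-46.4 ends -53.0 95.0 len 148.0 band 6.7
-68.6 ends -42.5 95.0 len 137.5 band 10.1
crest/groove profile peaks [116.0, 99.0, 76.5, 62.0, 30.5, 8.5, -13.5, -35.5, -57.5, -80.0, -101.5, -122.5] [122.0, 96.0, 74.0, 52.0, 30.0, 8.0, -13.5, -36.0, -57.5, -80.0, -102.0, -123.0]
side
24.7 ends -50.5 28.5 len 79.0 band -10.6
2.4 ends -69.0 70.0 len 139.0 band 0.3
-19.9 ends -54.5 71.0 len 125.5 band 7.7
-41.3 ends -49.5 59.5 len 109.0 band 4.7
-63.3 ends -39.5 55.5 len 95.0 band 7.7
-121.0 ends -95.0 95.0 len 190.0 band -95.0
crest/groove profile peaks [105.5, 94.0, 93.5, 80.5, 61.5, 51.5, 39.0, 16.0, -7.0, -28.0, -52.5, -72.0, -95.5, -113.0] [122.5, 103.0, 91.5, 73.5, 59.5, 36.5, 14.0, -8.0, -29.0, -50.0, -73.5, -93.5, -113.0]
```

View pics/rr.png

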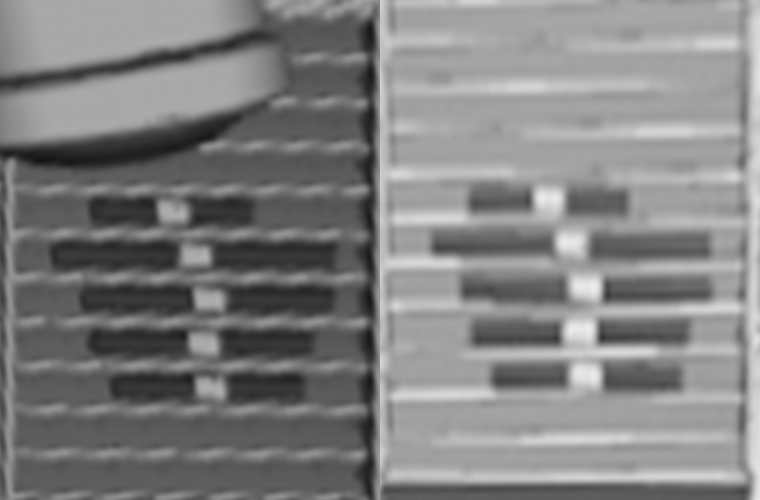

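```bash
cat >> h.py <<'E'
RD={1:(-.010,.022),2:(.0088,-.066),3:(.0057,-.044),4:(.0087,-.022),5:(.0015,0.)}
E
python3 - <<'E'
from h import *
print(ray('side',(235+222/7,130+278/7),.024))
st(); gotip([*W(*RD[1]),.07],160); gotip([*W(*RD[1]),.034],160)
E
```

```text
[0.4205643  0.30449056 0.024     ]
30.75 p [441.5  52.6 203.7] yaw 157.69 tilt [ 0.0258 -0.0015] f [ 0.5 -0.4 -1.6] gap 23.9 q6 -1.14
tip [441.6  52.8 100.9]
shift [-127.8 -113.5   33.1] turn -0.04 yaw now 157.69 dist 174
tip [441.6  52.8 100.9]
shift [-126.9 -113.9   69.1] turn -0.04 yaw now 157.69 dist 184
```

Emit:
{"api": "drive_tool", "payload": {
  "plan": "20 -128 -113.5 33 -0.04; 20 -128 -113.5 33 -0.04; 20 -128 -113.5 33 -0.04; 20 -128 -113.5 33 -0.04; 20 -128 -113.5 33 -0.04; 20 -127 -114 60 -0.04; 20 -127 -114 69 -0.04; 20 -127 -114 69 -0.04; 20 -127 -114 69 -0.04"
}}

```text
clock: 31.88
position: [0.5179, -0.1008, 0.1381]
ee_rot: [0.54, 3.067, 0.005]
ft_force: [-0.1, -0.2, -1.9]
finger_gap: 0.024
```

Run:
```python
from bands import *
st(); gotip([*W(*RD[1]),.019],None)
for n in('side',):
    im,_=snapshot(n); r,o=find(n,im); [print(*x) for x in o]
    save(im,'q1.png',(285,225,345,285),6)
```

```text
31.88 p [ 517.9 -100.8  138.1] yaw 160.02 tilt [ 0.0274 -0.0019] f [-0.1 -0.2 -1.9] gap 24.0 q6 -1.48
tip [ 518.1 -100.7   35.3]
shift [ 0.9 -0.4 16.3] turn 0 yaw now 160.02 dist 16
25.3 ends -52.5 28.5 len 81.0 band -10.7
2.8 ends -71.5 70.0 len 141.5 band 1.2
-19.4 ends -56.5 71.0 len 127.5 band 7.5
-41.0 ends -53.0 59.5 len 112.5 band 4.6
-63.1 ends -42.0 55.5 len 97.5 band 7.7
-121.0 ends -95.0 95.0 len 190.0 band -95.0
```

Emit:
{"api": "drive_tool", "payload": {
  "plan": "20 0.9 -0.4 10 0; 20 0.9 -0.4 16 0; 20 0.9 -0.4 16 0; 20 0.9 -0.4 16 0; 20 0.9 -0.4 16 0; 20 0.9 -0.4 16 0; 20 0.9 -0.4 16 0; 20 0.9 -0.4 16 0; 20 0.9 -0.4 16 0; 20 0.9 -0.4 16 0; 20 0.9 -0.4 16 0; 20 0.9 -0.4 16 0"
}}

```text
clock: 33.42
position: [0.5176, -0.1011, 0.1223]
ee_rot: [0.54, 3.066, 0.004]
ft_force: [2.2, 0.5, 3.2]
finger_gap: 0.0237
```

Run:
```python
from bands import *
st(); gotip([*W(*RD[1]),.06]); gotip([*W(*RD[2]),.06]);gotip([*W(*RD[2]),.034])
im,_=snapshot('side'); r,o=find('side',im); [print(*x) for x in o]
```

```text
33.42 p [ 517.6 -101.1  122.3] yaw 160.01 tilt [ 0.0282 -0.0021] f [2.2 0.5 3.2] gap 23.7 q6 -1.48
tip [ 517.9 -101.    19.5]
shift [ -0.7   0.4 -40.5] turn 0 yaw now 160.01 dist 41
tip [ 517.9 -101.    19.5]
shift [-37.7 -81.7 -40.2] turn 0 yaw now 160.01 dist 99
tip [ 517.9 -101.    19.5]
shift [-37.  -81.9 -14.2] turn 0 yaw now 160.01 dist 91
2.7 ends -71.5 70.0 len 141.5 band 1.4
-19.4 ends -56.5 71.0 len 127.5 band 7.7
-41.0 ends -54.0 59.5 len 113.5 band 4.6
-63.4 ends -59.5 55.5 len 115.0 band 7.7
-121.0 ends -95.0 95.0 len 190.0 band -95.0
```

Emit:
{"api": "drive_tool", "payload": {
  "plan": "20 0 0 1.7 0; 20 0 0 1.7 0; 20 0 0 1.7 0; 20 0 0 1.7 0; 20 0 0 1.7 0; 20 0 0 1.7 0; 20 0 0 1.7 0; 20 0 0 1.7 0; 20 0 0 1.7 0; 20 0 0 1.7 0; 20 0 0 1.7 0; 20 0 0 1.7 0"
}}

```text
clock: 34.98
position: [0.5176, -0.1011, 0.1206]
ee_rot: [0.54, 3.066, 0.004]
ft_force: [0.5, -0.1, 5.3]
finger_gap: 0.0238
```

Run:
```python
from bands import *
st(); gotip([*W(*RD[1]),.06]); gotip([*W(*RD[2]),.06]);gotip([*W(*RD[2]),.034])
```

```text
34.98 p [ 517.6 -101.1  120.6] yaw 160.0 tilt [ 0.0281 -0.0021] f [ 0.5 -0.1  5.3] gap 23.8 q6 -1.48
tip [ 517.9 -101.    17.8]
shift [ -0.7   0.4 -42.2] turn 0 yaw now 160.0 dist 42
tip [ 517.9 -101.    17.8]
shift [-37.7 -81.6 -41.9] turn 0 yaw now 160.0 dist 99
tip [ 517.9 -101.    17.8]
shift [-37.  -81.8 -15.9] turn 0 yaw now 160.0 dist 91
```

Emit:
{"api": "drive_tool", "payload": {
  "plan": "20 0 0 -20 0; 20 -1 0 -42 0; 20 -20 -41 -42 0; 20 -38 -82 -42 0; 20 -38 -82 -42 0; 20 -37.5 -82 -25 0; 20 -37 -82 -16 0; 20 -37 -82 -16 0; 20 -37 -82 -16 0"
}}

```text
clock: 36.1
position: [0.524, -0.1902, 0.1371]
ee_rot: [0.539, 3.066, 0.004]
ft_force: [-0.6, 0.5, -2.1]
finger_gap: 0.024
```

Run:
```python
from bands import *
st(); gotip([*W(*RD[2]),.018])
for n in('side','top'):
    im,_=snapshot(n); r,o=find(n,im); print(n); [print(*x) for x in o if x[0]>-100]
```

```text
36.1 p [ 524.  -190.2  137.1] yaw 160.06 tilt [ 0.0282 -0.0021] f [-0.6  0.5 -2.1] gap 24.0 q6 -1.64
tip [ 524.3 -190.1   34.3]
shift [ 0.3 -0.6 16.3] turn 0 yaw now 160.06 dist 16
side
-63.2 ends -41.5 55.5 len 97.0 band 7.7
top
```

Emit:
{"api": "drive_tool", "payload": {
  "plan": "20 0.3 -0.5 10 0; 20 0.3 -0.6 16.5 0; 20 0.3 -0.6 16.5 0; 20 0.3 -0.6 16.5 0; 20 0.3 -0.6 16.5 0; 20 0.3 -0.6 16.5 0; 20 0.3 -0.6 16.5 0; 20 0.3 -0.6 16.5 0; 20 0.3 -0.6 16.5 0; 20 0.3 -0.6 16.5 0; 20 0.3 -0.6 16.5 0; 20 0.3 -0.6 16.5 0"
}}

```text
clock: 37.7
position: [0.5244, -0.1911, 0.1212]
ee_rot: [0.539, 3.065, 0.004]
ft_force: [3.0, -0.9, 3.9]
finger_gap: 0.0239
```

Run:
```python
from bands import *
st(); gotip([*W(*RD[3]),.06]);gotip([*W(*RD[3]),.034])
```

```text
37.7 p [ 524.4 -191.1  121.2] yaw 160.04 tilt [ 0.0297 -0.0026] f [ 3.  -0.9  3.9] gap 23.9 q6 -1.64
tip [ 524.9 -191.1   18.4]
shift [  7.2  21.4 -41.7] turn 0 yaw now 160.04 dist 47
tip [ 524.9 -191.1   18.4]
shift [  7.9  21.2 -15.7] turn 0 yaw now 160.04 dist 28
```

Emit:
{"api": "drive_tool", "payload": {
  "plan": "20 0 0 0.7 0; 20 0 0 0.7 0; 20 0 0 0.7 0; 20 0 0 -15 0; 20 0 0 -42 0; 20 7 21 -42 0; 20 7 21 -42 0; 20 7.5 21 -25 0; 20 8 21 -16 0; 20 8 21 -16 0; 20 8 21 -16 0"
}}

```text
clock: 39.08
position: [0.5235, -0.1688, 0.137]
ee_rot: [0.54, 3.065, 0.004]
ft_force: [-0.2, -0.9, -1.7]
finger_gap: 0.0235
```

Run:
```python
from bands import *
st(); gotip([*W(*RD[3]),.018])
for n in('side','top'):
    im,_=snapshot(n); r,o=find(n,im); print(n); [print(*x) for x in o if x[0]>-100]
```

```text
39.08 p [ 523.5 -168.8  137. ] yaw 160.02 tilt [ 0.0293 -0.0025] f [-0.2 -0.9 -1.7] gap 23.5 q6 -1.6
tip [ 523.9 -168.8   34.2]
shift [ 0.3  0.4 16.2] turn 0 yaw now 160.02 dist 16
side
-40.8 ends -58.0 59.0 len 117.0 band 4.6
-63.5 ends -42.0 56.0 len 98.0 band 9.0
top
```

Emit:
{"api": "drive_tool", "payload": {
  "plan": "20 0.3 0.4 10 0; 20 0.3 0.4 16.7 0; 20 0.3 0.4 16.7 0; 20 0.3 0.4 16.7 0; 20 0.3 0.4 16.7 0; 20 0.3 0.4 16.7 0; 20 0.3 0.4 16.7 0; 20 0.3 0.4 16.7 0; 20 0.3 0.4 16.7 0; 20 0.3 0.4 16.7 0; 20 0.3 0.4 16.7 0; 20 0.3 0.4 16.7 0"
}}

```text
clock: 40.67
position: [0.5243, -0.1684, 0.1211]
ee_rot: [0.539, 3.063, 0.004]
ft_force: [1.6, -0.5, 4.3]
finger_gap: 0.024
```

Run:
```python
from bands import *
st(); gotip([*W(*RD[4]),.06]);gotip([*W(*RD[4]),.034])
```

```text
40.67 p [ 524.3 -168.4  121.1] yaw 160.03 tilt [ 0.0309 -0.0032] f [ 1.6 -0.5  4.3] gap 24.0 q6 -1.6
tip [ 524.9 -168.5   18.3]
shift [  1.2  22.3 -41.6] turn 0 yaw now 160.03 dist 47
tip [ 524.9 -168.5   18.3]
shift [  2.   22.1 -15.6] turn 0 yaw now 160.03 dist 27
```

Emit:
{"api": "drive_tool", "payload": {
  "plan": "20 0 0 0.7 0; 20 0 0 0.7 0; 20 0 0 0.7 0; 20 0 0 -15 0; 20 0 0 -42 0; 20 1 22 -42 0; 20 1 22 -42 0; 20 1.5 22 -25 0; 20 2 22 -16 0; 20 2 22 -16 0; 20 2 22 -16 0"
}}

```text
clock: 42.05
position: [0.5293, -0.1472, 0.1371]
ee_rot: [0.54, 3.064, 0.004]
ft_force: [0.0, 0.1, -1.1]
finger_gap: 0.0239
```

Run:
```python
from bands import *
st(); gotip([*W(*RD[4]),.018])
for n in('side',):
    im,_=snapshot(n); r,o=find(n,im); print(n); [print(*x) for x in o if x[0]>-100]
```

```text
42.05 p [ 529.3 -147.2  137.1] yaw 160.01 tilt [ 0.0306 -0.0031] f [ 0.   0.1 -1.1] gap 23.9 q6 -1.56
tip [ 529.9 -147.3   34.3]
shift [ 0.4  0.3 16.3] turn 0 yaw now 160.01 dist 16
side
-41.1 ends -60.5 59.0 len 119.5 band 4.3
-63.5 ends -41.5 56.0 len 97.5 band 8.1
```

Run:
```python
from bands import *
im,_=snapshot('side'); r=dark_rods('side',im)
for y in (-14,-17,-19.5,-22,-25): print(y, r[int((125-y)*2)-1:int((125-y)*2)+2].mean(0)[10:380:10].astype(int))
```

```text
-14 [151 160 133 120 121 122 122  98  75  76  88  88  85  86  87  82  84  79
 128 152 151 128  88  98 128 119 118 113 116 124 120 118 139 160 159 139
 193]
-17 [147 160 122 124 123 121 123  96  65  60  67  65  63  64  66  64  65  58
 137 174 176 136  68  79  97  94  95  96 101 105 104 104 126 163 164 137
 195]
-19.5 [144 158 119 121 122 120 124  91  54  57  56  61  60  58  63  63  63  58
 137 176 177 140  75  87  92  95  94  97  97 100  97  97 114 159 161 123
 195]
-22 [149 161 122 120 121 122 126  94  58  66  61  61  60  58  62  63  63  58
 123 159 164 130  67  76  75  80  76  78  76  82  83  82 106 156 158 107
 196]
-25 [173 175 125 127 124 132 130 111  90  93  87  73  73  75  74  76  76  72
 103 125 139 121  96  99 102 106 104 104 105 114 127 126 147 179 183 143
 197]
```

Emit:
{"api": "drive_tool", "payload": {
  "plan": "20 0.3 0.3 10 0; 20 0.4 0.3 16.7 0; 20 0.4 0.3 16.7 0; 20 0.4 0.3 16.7 0; 20 0.4 0.3 16.7 0; 20 0.4 0.3 16.7 0; 20 0.4 0.3 16.7 0; 20 0.4 0.3 16.7 0; 20 0.4 0.3 16.7 0; 20 0.4 0.3 16.7 0; 20 0.4 0.3 16.7 0; 20 0.4 0.3 16.7 0"
}}

```text
clock: 43.65
position: [0.53, -0.1469, 0.1211]
ee_rot: [0.539, 3.062, 0.003]
ft_force: [2.4, -1.3, 4.2]
finger_gap: 0.0242
```

Run:
```python
from bands import *
st(); gotip([*W(*RD[5]),.06]);gotip([*W(*RD[5]),.034])
```

```text
43.65 p [ 530.  -146.9  121.1] yaw 160.02 tilt [ 0.0321 -0.0036] f [ 2.4 -1.3  4.2] gap 24.2 q6 -1.56
tip [ 530.8 -147.    18.3]
shift [ 11.   20.1 -41.9] turn 0 yaw now 160.02 dist 48
tip [ 530.8 -147.    18.3]
shift [ 11.8  19.9 -15.9] turn 0 yaw now 160.02 dist 28
```

Emit:
{"api": "drive_tool", "payload": {
  "plan": "20 0 0 0.7 0; 20 0 0 0.7 0; 20 0 0 0.7 0; 20 0 0 -15 0; 20 0 0 -42 0; 20 11 20 -42 0; 20 11 20 -42 0; 20 11.5 20 -25 0; 20 12 20 -16 0; 20 12 20 -16 0; 20 12 20 -16 0"
}}

```text
clock: 45.02
position: [0.525, -0.1242, 0.1367]
ee_rot: [0.54, 3.062, 0.003]
ft_force: [0.8, -0.1, -1.7]
finger_gap: 0.0239
```

Run:
```python
from bands import *
st(); gotip([*W(*RD[5]),.018])
im,_=snapshot('side'); r=dark_rods('side',im)
for y in (5,2.4,0,-19.5): print(y, r[int((125-y)*2)-1:int((125-y)*2)+2].mean(0)[10:380:10].astype(int))
[print(*x) for x in find('side',im)[1]]
```

```text
45.02 p [ 525.  -124.2  136.7] yaw 160.0 tilt [ 0.0317 -0.0035] f [ 0.8 -0.1 -1.7] gap 23.9 q6 -1.52
tip [ 525.7 -124.3   33.9]
shift [ 0.3  0.1 15.9] turn 0 yaw now 160.0 dist 16
5 [129 122 122 124 102  64  67  65  65  64  62  67  64  65  68  63  71 168
 176 171  96  86  96  94  98  96  99 102 100 101 102 101 131 168 164 142
 179]
2.4 [118 119 119 121  98  54  54  59  57  60  56  62  58  58  62  61  65 166
 174 175  98  89  90  91  94  95  95 101  98 102 104 103 130 165 162 129
 181]
0 [107 120 120 122 103  61  62  64  61  65  61  67  65  67  70  72  70 149
 158 161  94  87  88  87  85  87  84  88  88  88  91  88 119 151 151 118
 185]
-19.5 [109 120 121 120 123 121 124  94  51  56  57  61  59  58  59  58  63  60
 136 179 226 190  80  90  95  95  95  98  97  98 100  97 115 159 159 123
 196]
3.0 ends -71.5 70.0 len 141.5 band 0.6
-19.7 ends -57.0 71.0 len 128.0 band 9.0
-41.1 ends -53.0 59.0 len 112.0 band 5.7
-63.5 ends -42.0 56.0 len 98.0 band 7.7
-121.1 ends -95.0 95.0 len 190.0 band -95.0
```

Emit:
{"api": "drive_tool", "payload": {
  "plan": "20 0.3 0 10 0; 20 0.3 0 16.5 0; 20 0.3 0 16.5 0; 20 0.3 0 16.5 0; 20 0.3 0 16.5 0; 20 0.3 0 16.5 0; 20 0.3 0 16.5 0; 20 0.3 0 16.5 0; 20 0.3 0 16.5 0; 20 0.3 0 16.5 0; 20 0.3 0 16.5 0; 20 0.3 0 16.5 0"
}}

```text
clock: 46.58
position: [0.5256, -0.1242, 0.1208]
ee_rot: [0.54, 3.061, 0.003]
ft_force: [2.5, -1.4, 5.2]
finger_gap: 0.0238
```

Run:
```python
from bands import *
st(); gotip([.4415,.053,.1],158)
```

```text
46.58 p [ 525.6 -124.2  120.8] yaw 160.0 tilt [ 0.0329 -0.0039] f [ 2.5 -1.4  5.2] gap 23.8 q6 -1.52
tip [ 526.4 -124.3   18. ]
shift [137.7 138.3 -85.4] turn 0.035 yaw now 160.0 dist 213
```

Hold a bit, lift, and return toward the block; then check that rods and block have not moved.

Emit:
{"api": "drive_tool", "payload": {
  "plan": "20 0 0 0.5 0; 20 0 0 0.5 0; 20 0 0 0.5 0; 20 0 0 -40 0; 20 0 0 -86 0; 20 137 138 -86 0.035; 20 137 138 -86 0.035; 20 137 138 -86 0.035; 20 137 138 -86 0.035; 20 137 138 -86 0.035; 20 137 138 -86 0.035; 20 137 138 -86 0.035"
}}

```text
clock: 48.08
position: [0.4415, 0.0516, 0.2029]
ee_rot: [0.596, 3.052, 0.003]
ft_force: [-0.7, 0.3, -1.9]
finger_gap: 0.0241
```

Run:
```python
from bands import *
st(); gotip([.4185,.306,.1],158)
for n in('side','top'):
    im,d=snapshot(n); print(n); [print(*x) for x in find(n,im)[1] if x[0]>-100]
    print('block',[(np.round(ray(n,x["uv"],.012),4),round(x["conf"],2)) for x in tip_of(n,"block_top")][:3])
    print([(np.round(x["rect"],1).tolist(),round(x["conf"],2)) for x in spot_in(n,"ref_block")][:3])
P=cloud('top',d); z=P[...,2]
b=(abs(P[...,0]-.415)<.08)&(abs(P[...,1]-.31)<.09)&(z>.006)&(z<.025)
k,l,s,_=cv2.connectedComponentsWithStats(b.astype(np.uint8)); 
for i in range(1,k):
    if s[i,4]>60: print(mar(P,l==i), np.nanmedian(P[l==i],axis=0))
```

```text
48.08 p [441.5  51.6 202.9] yaw 157.88 tilt [ 0.0317 -0.0042] f [-0.7  0.3 -1.9] gap 24.1 q6 -1.14
tip [442.2  51.4 100.1]
shift [117.8 227.   -1.7] turn -0.002 yaw now 157.88 dist 256
side
24.6 ends -50.5 28.5 len 79.0 band -10.6
2.4 ends -69.0 70.0 len 139.0 band 0.2
-19.9 ends -54.5 71.0 len 125.5 band 7.7
-41.3 ends -49.5 59.5 len 109.0 band 4.5
-63.3 ends -39.5 56.0 len 95.5 band 7.7
block [(array([0.4139, 0.3163, 0.012 ]), 0.39)]
[([259.5, 172.7, 271.7, 179.2], 0.51), ([316.0, 304.9, 367.3, 338.6], 0.28)]
top
19.4 ends -52.0 34.5 len 86.5 band -8.6
-2.6 ends -71.5 95.0 len 166.5 band 2.8
-24.7 ends -56.5 95.0 len 151.5 band 9.7
-46.4 ends -53.0 95.0 len 148.0 band 6.7
-68.6 ends -42.0 95.0 len 137.0 band 10.2
block [(array([0.4074, 0.3007, 0.012 ]), 0.93)]
[([208.2, 239.7, 230.8, 261.5], 0.8)]
(array([418.3, 312.6]), array([62.4, 63. ]), 81.33, 427) [0.41816122 0.31205212 0.01224193]
```

Emit:
{"api": "drive_tool", "payload": {
  "plan": "20 118 227 -2 0; 20 118 227 -2 0; 20 118 227 -2 0; 20 118 227 -2 0; 20 118 227 -2 0; 20 118 227 -2 0; 20 119 227 35 0; 20 120 227 65 0; 20 120 227 75 0; 20 120 227 75 0; 20 120 227 75 0"
}}

```text
clock: 49.75
position: [0.4186, 0.3074, 0.1284]
ee_rot: [0.595, 3.049, 0.007]
ft_force: [0.3, -0.2, -1.7]
finger_gap: 0.0237
```

Run:
```python
from bands import *
st(); gotip([.4185,.306,.0063])
```

```text
49.75 p [418.6 307.4 128.4] yaw 157.91 tilt [ 0.0351 -0.0025] f [ 0.3 -0.2 -1.7] gap 23.7 q6 -0.6
tip [419.7 307.4  25.6]
shift [ 1.2 -2.  19.2] turn 0 yaw now 157.91 dist 19
```

Emit:
{"api": "drive_tool", "payload": {
  "plan": "20 1 -1.5 10 0; 20 1.2 -1.7 15 0; 20 1.2 -1.7 19.5 0; 20 1.2 -1.7 19.5 0; 20 1.2 -1.7 19.5 0; 20 1.2 -1.7 19.5 0; 20 1.2 -1.7 19.5 0; 20 1.2 -1.7 19.5 0; 20 1.2 -1.7 19.5 0; 20 1.2 -1.7 19.5 0; 20 1.2 -1.7 19.5 0; 20 1.2 -1.7 19.5 0"
}}

```text
clock: 51.25
position: [0.4177, 0.3064, 0.109]
ee_rot: [0.595, 3.049, 0.007]
ft_force: [-0.1, 0.5, 4.7]
finger_gap: 0.024
```

Run:
```python
from bands import *
st(); gotip([.4185,.306,.1])
```

```text
51.25 p [417.7 306.4 109. ] yaw 157.91 tilt [ 0.0355 -0.0022] f [-0.1  0.5  4.7] gap 24.0 q6 -0.6
tip [418.8 306.4   6.2]
shift [ -3.1   0.6 -93.8] turn 0 yaw now 157.91 dist 94
```

Emit:
{"api": "drive_tool", "payload": {
  "plan": "20 0 0 0.5 0; 20 0 0 0.5 0; 20 0 0 0.5 0; 20 0 0 0.5 0; 20 -1.5 0 -50 0; 20 -3 0 -96 0; 20 -3 0 -96 0; 20 -3 0 -96 0"
}}

```text
clock: 52.25
position: [0.4165, 0.3052, 0.2028]
ee_rot: [0.595, 3.051, 0.004]
ft_force: [0.0, -0.7, -1.2]
finger_gap: 0.0235
```

Run:
```python
from bands import *
st(); gotip([.4258,.1748,.1],156); gotip([.4258,.1748,.08],156)
```

```text
52.25 p [416.5 305.2 202.8] yaw 157.92 tilt [ 0.0327 -0.0039] f [ 0.  -0.7 -1.2] gap 23.5 q6 -0.61
tip [417.3 305.  100. ]
shift [ -56.8 -117.5    0.8] turn 0.033 yaw now 157.92 dist 130
tip [417.3 305.  100. ]
shift [ -56.1 -117.7   20.7] turn 0.033 yaw now 157.92 dist 132
```

Emit:
{"api": "drive_tool", "payload": {
  "plan": "20 -57 -117.5 1 0.033; 20 -57 -117.5 1 0.033; 20 -57 -117.5 1 0.033; 20 -57 -117.5 1 0.033; 20 -57 -117.5 1 0.033; 20 -56 -117.6 15 0.033; 20 -56 -117.6 15 0.033; 20 -56 -117.6 15 0.033"
}}

```text
clock: 53.25
position: [0.4245, 0.1755, 0.1882]
ee_rot: [0.644, 3.042, 0.004]
ft_force: [-0.2, 0.3, -2.5]
finger_gap: 0.0237
```

Run:
```python
from bands import *
st(); gotip([.4258,.1748,.045],156);gotip([.4258,.1748,.008],156)
im,_=snapshot('side')
print('mouth',[(np.round(ray('side',x["uv"],.066),4),round(x["conf"],2)) for x in tip_of('side',"holder_mouth")][:3])
```

```text
53.25 p [424.5 175.5 188.2] yaw 156.08 tilt [ 0.032  -0.0041] f [-0.2  0.3 -2.5] gap 23.7 q6 -0.83
tip [425.2 175.3  85.4]
shift [ 0.5 -0.6 40.4] turn 0.001 yaw now 156.08 dist 40
tip [425.2 175.3  85.4]
shift [ 1.6 -0.9 77.3] turn 0.001 yaw now 156.08 dist 77
mouth [(array([0.4221, 0.1827, 0.066 ]), 0.59)]
```

Emit:
{"api": "drive_tool", "payload": {
  "plan": "20 0.3 -0.6 20 0; 20 0.6 -0.6 35 0; 20 0.8 -0.6 45 0; 20 0.9 -0.7 52 0; 20 0.9 -0.7 52 0; 20 0.9 -0.7 52 0"
}}

```text
clock: 54.1
position: [0.4256, 0.1749, 0.1373]
ee_rot: [0.645, 3.04, 0.006]
ft_force: [-0.4, 0.0, -1.5]
finger_gap: 0.0238
```

Run:
```python
from bands import *
st(); gotip([.4258,.1748,.0065],156)
```

```text
54.1 p [425.6 174.9 137.3] yaw 156.04 tilt [ 0.0339 -0.0035] f [-0.4  0.  -1.5] gap 23.8 q6 -0.83
tip [426.5 174.8  34.5]
shift [ 1.6 -0.6 27.9] turn 0.001 yaw now 156.04 dist 28
```

Inserted freely; go on to the flange.

Emit:
{"api": "drive_tool", "payload": {
  "plan": "20 0.5 -0.2 10 0; 20 1 -0.3 20 0; 20 1.3 -0.3 26 0; 20 1.4 -0.3 28.5 0; 20 1.4 -0.3 29 0; 20 1.4 -0.3 29 0"
}}

```text
clock: 54.85
position: [0.4252, 0.1751, 0.1089]
ee_rot: [0.645, 3.04, 0.006]
ft_force: [-2.5, -1.8, 3.8]
finger_gap: 0.0239
```

Run:
```python
from bands import *
st(); print(tip())
```

```text
54.85 p [425.2 175.1 108.9] yaw 156.04 tilt [ 0.0343 -0.0035] f [-2.5 -1.8  3.8] gap 23.9 q6 -0.83
[0.42617983 0.17498835 0.00612099]
```

Seated on the flange (tip 6 mm over bench, contact force). Release and rise clear.

Emit:
{"api": "drive_tool", "payload": {
  "plan": "28 0 0 0 0; 35 0 0 0 0; 50 0 0 0 0; 65 0 0 0 0; 80 0 0 0 0; 80 1 0 -30 0; 80 2 0 -75 0; 80 4 0 -130 0; 80 4 0 -130 0; 80 4 0 -130 0"
}}

```text
clock: 56.1
position: [0.4171, 0.1772, 0.2382]
ee_rot: [0.645, 3.04, 0.006]
ft_force: [0.1, -0.3, -1.2]
finger_gap: 0.0804
```

Run:
```python
from bands import *
st(); go([.43,.02,.25])
```

```text
56.1 p [417.1 177.2 238.2] yaw 156.05 tilt [ 0.034  -0.0035] f [ 0.1 -0.3 -1.2] gap 80.4 q6 -0.82
shift [ -75.9 -138.3  -10.8] turn 0 yaw now 156.05 dist 158
```

Emit:
{"api": "drive_tool", "payload": {
  "plan": "80 -76 -138 -15 0; 80 -76 -138 -15 0; 80 -76 -138 -15 0; 80 -76 -138 -15 0; 80 -76 -138 -15 0; 80 -76 -138 -15 0"
}}

```text
clock: 56.85
position: [0.4299, 0.0213, 0.2534]
ee_rot: [0.642, 3.042, 0.006]
ft_force: [-0.1, 0.4, 0.7]
finger_gap: 0.0804
```

Run:
```python
from bands import *
st()
for n in('side','top'):
    im,d=snapshot(n); print(n); [print(*x) for x in find(n,im)[1] if x[0]>-100]
    P=cloud(n,d); z=P[...,2]
    for nm,m in (('probe',(abs(P[...,0]-.425)<.04)&(abs(P[...,1]-.175)<.04)&(z>.12)&(z<.17)),('rake',(abs(P[...,0]-.56)<.06)&(abs(P[...,1]+.345)<.05)&(z>.1)&(z<.13)),('bar',(abs(P[...,0]-.56)<.09)&(abs(P[...,1]+.345)<.05)&(z>.03)&(z<.06))):
        if m.sum()>5: print(nm,mar(P,m),'ztop',np.nanpercentile(z[m],90))
```

```text
56.85 p [429.9  21.3 253.4] yaw 156.15 tilt [ 0.0328 -0.0031] f [-0.1  0.4  0.7] gap 80.4 q6 -1.18
side
24.6 ends -50.5 28.5 len 79.0 band -10.6
2.4 ends -69.0 70.0 len 139.0 band 0.2
-19.9 ends -54.5 71.0 len 125.5 band 7.6
-41.3 ends -49.5 59.0 len 108.5 band 4.6
-63.4 ends -39.5 56.0 len 95.5 band 7.8
probe (array([438. , 166.1]), array([21.,  5.]), 64.36, 20) ztop 0.141848109444668
rake (array([ 564.8, -349.5]), array([17.4, 44.9]), 82.0, 164) ztop 0.11791691064239422
bar (array([ 564.4, -348.9]), array([129.3,  30.2]), 1.47, 557) ztop 0.04895571725956756
top
-3.4 ends 21.0 95.0 len 74.0 band -95.0
-46.4 ends -53.0 95.0 len 148.0 band 6.7
-68.6 ends -42.5 95.0 len 137.5 band 10.2
probe (array([423.8, 177.9]), array([23.9, 28.5]), 64.41, 124) ztop 0.15483001485366393
rake (array([ 564. , -341.5]), array([44.2, 15.5]), 0.83, 124) ztop 0.11862923421708824
bar (array([ 563.7, -342.5]), array([128.9,  28.1]), 0.41, 380) ztop 0.04729257550317892
```

```bash
python3 -c "
from cell import job_done; print(job_done())"
```

```text
the job is handed in; nothing more can be done
None
```

I handed the job in at about 57 s on the clock. All five rods lie in grooves, the rake stands in its shallow tray and the probe is back in its holder.

- **Combing:** One combing run put the rods in five neighbouring grooves. Partway through, the rake rode up on the shortest rod with about 25 N upward, so I backed off, re-lowered it and carried on without trouble.
- **Readings:** I pressed the block, then rods 1, 2, 3, 4 and 5, then the block again. Each press was held for more than a second at about 5 to 6 mm of the 8 mm travel, going by position and force, since I had no plunger readout. Rod 1 started at only about 4 mm, so I pressed it deeper without lifting and held again.
- **Last checks:** The last side picture shows all rods in the same grooves, with bands and ends unmoved. Rake and probe stand upright, and the gripper is open and clear.
- **What disagreed:** The top camera reads about 5 mm off the side camera along y. I corrected for that, using the gripper as the reference. In the last top picture the arm hid some of the rods, so that check rests on the side view. The tool's tilt also crept up to about 2° over the run, which I allowed for in placing the tip.

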